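# Load shim plates into the clamp fixture

## Robot

A 6-joint arm with a two-finger parallel gripper is mounted at the origin on the work surface. World frame = base frame: x ahead of the robot, y to its left, z up, the work surface at z = 0. Lengths are in m, angles in rad, forces in N, time in s.
With the tool pointing down it reaches from about 0.35 to 0.975 m from the base axis. Payload 4.9 kg.
Tool frame: the origin (TCP) lies at the very end of the fingers, on their centre line; the grasp point (between the pads) lies 19 mm behind it; z points along the fingers, y is the line along which they close (so a half turn about z gives the same grasp; the last joint's range is limited). The gripper opens to 85 mm and grips with 20 to 120 N. Pads are 22 mm wide; open, the fingers measure 114 mm over their backs; the gripper's body (76 mm by 85 mm) begins 54 mm behind the grasp point. The pads swing forward as they close: fully open they stand 13 mm farther back than shut.
Start: joints at [1.207, 0.053, 1.613, -0, 1.476, -0.119], TCP at [0.151, 0.606, 0.231] pointing down, gripper open.
Joint ranges: [-3.01, 3.01], [-1.01, 2.22], [0.06, 2.58], [-1.02, 4.17], [0.09, 2.62], [-3.14, 3.14]. Speed limits (rad/s): [2.57, 2.57, 3.14, 3.14, 3.14, 3.14].

## Interface

Orientations are given as a rotation vector (axis times angle).
In Python, from station import get_obs, optics, ctrl gives the robot as it stands.
- The arm moves only by the shell command python3 -m pendant 'ROWS' [FORCE]. ROWS is JSON, a list of rows, each a list of 3 entries, a list of its own where there are three numbers: the shift along the tool's x, y, z in mm, then the turn, a rotation vector about the tool's x, y, z in rad, then the opening, from 0 (shut) to 1 (fully open). A call has 1 to 12 rows; each row shifts and turns the commanded pose from where the row before left it, along the tool's axes as they then stand; what a row does not reach is not made up. A row lasts 1/12 s, in which the tool goes at most 41.7 mm and 7.16 degrees, less where a joint would pass 70% of its speed; a pose out of reach is approached as far as the arm can. A call is refused whole if a number of a shift passes 41.7 or a number of a turn 0.125, either way. A call with a gripper value outside its range is refused whole. The fingers move at their own pace and stop on an object; FORCE is the grip in N (left out, the last holds). Time passes only in rows, so rows that do not move let the fingers close. It gives the time, the measured TCP pose, the force, the opening and the grip force at its end, in the units of the state.
- get_obs(): the state, without advancing time (a new reading comes with each control period).
- optics.get_image(name): name is "scene" or "top"; returns the picture (480x640x3 uint8, red, green, blue); there is no depth.
- optics.camera_model(name): a dict with "fx", "fy", "cx", "cy" (pixels), "distortion" ([k1, k2, p1, p2, k3] as OpenCV has them; the pictures are not rectified), "cam_to_world" (4x4, takes a point from camera to world coordinates). Camera axes: x right, y up, looking along -z (the intrinsics and any distortion apply to the point x, -y, -z); pixel columns grow to the right and rows downward; lengths in m; the calibration is good to about 2 mm. A picture is of the moment at which its call begins. camera_model takes no time and is no camera call.
- ctrl.finish_job(): hands the job in; it is judged then, once.
The state is a dict: "t": time; "q": joint angles; "dq": joint speeds; "effort": joint torques, N m; "tool_pos": TCP position; "tool_rot": TCP orientation; "contact_force": force on the tool from outside, world axes, zero at the start; "wrist_torque": the same for the moment, N m; "opening": finger opening in m; "grip_force": force on a finger pad.
Only numpy, scipy, OpenCV 4.12 (cv2) and the standard library are available. Lean on these libraries where they do the work, as an engineer would, in place of code of your own. Each camera call takes 0.05 s, during which the arm holds its last target. There are 200 camera calls.

## Task

Load the clamp fixture with every 48 mm wide shim plate in the tray - the middle size; the narrower and the wider plates stay lying in their lanes. The plates lie too flat and hemmed in to be picked up, so draw each one out over the tray's open front edge, pinch the overhanging end by its sides, and push it fully home against the stop in a slot of its own. When all of them are home, throw the fixture's red lever fully over away from the slots, and leave the other things on the bench alone.

Things in the scene. Friction and masses are not known exactly. Their poses are not given: they have to be found in the camera images.
- tray: black block, blue rims, 180 (x) x 222 mm (y), fixed. Origin: centre of underside. Three lanes along x at y = -72, 0, +72 mm, 66 mm wide between rims 9 mm high above the rubber floor at z = 58 mm; back rim's inner face at x = +84 mm. Front edge at x = -90 mm (towards the robot) is open and drops straight to the bench. Plates start wholly inside their lanes
- fixture: grey block 160 (x) x 250 (y) x 68 mm high, fixed. Origin: on its underside, mid-width, 65 mm behind the front face (x = -65 mm, towards the robot). In it three level slots 54 mm wide, 4.5 mm high (one plate each), floor at z = 50 mm; each mouth flares 6 mm all round over 12 mm. Stop 85 mm behind the face: a plate at home sticks out 35 mm, its origin at x = -40 mm
- slot1 (a point): slot 1: middle of its width, at floor height, in the plane of the fixture's front face; axes as the fixture's (x points into the slot); at fixture y = 78 mm
- slot2 (a point): slot 2: middle of its width, at floor height, in the plane of the fixture's front face; axes as the fixture's (x points into the slot); at fixture y = 0 mm
- slot3 (a point): slot 3: middle of its width, at floor height, in the plane of the fixture's front face; axes as the fixture's (x points into the slot); at fixture y = -78 mm
- lever (a joint): clamp lever on the fixture's roof: 0 = leaning 0.5 rad towards the slots (-x), 1.0 rad = fully over, leaning 0.5 rad away from them (+x). Stays where it is left; about 1 N at its ball moves it
- lever_tip (a point): centre of the lever's red ball (26 mm across). The lever is 80 mm long and turns about fixture y at fixture x = 55, z = 90 mm
- plate1: brass plate, 48 mm wide (its y) x 120 mm long (its x) x 2.5 mm thick, dark lines along its two long edges. Origin: centre of its underside; z up. Wanted size; two or three present. Lies in a lane on top of a plate of another size: pressed by a fingertip (5 to 20 N) and drawn, it slides on the smooth brass below, which stays on the rubber
- plate2: brass plate, 48 mm wide (its y) x 120 mm long (its x) x 2.5 mm thick, dark lines along its two long edges. Origin: centre of its underside; z up. Wanted size; two or three present. Lies in a lane on top of a plate of another size: pressed by a fingertip (5 to 20 N) and drawn, it slides on the smooth brass below, which stays on the rubber
- plate3: brass plate, 48 mm wide (its y) x 120 mm long (its x) x 2.5 mm thick, dark lines along its two long edges. Origin: centre of its underside; z up. Wanted size; two or three present. Lies in a lane on top of a plate of another size: pressed by a fingertip (5 to 20 N) and drawn, it slides on the smooth brass below, which stays on the rubber
- narrow1: brass plate, 38 mm wide (its y) x 120 mm long (its x) x 2.5 mm thick, dark lines along its two long edges. Origin: centre of its underside; z up. Wrong size: lies at the bottom of one of the tray lanes, on the rubber; stays in the tray
- narrow2: brass plate, 38 mm wide (its y) x 120 mm long (its x) x 2.5 mm thick, dark lines along its two long edges. Origin: centre of its underside; z up. Wrong size: lies at the bottom of one of the tray lanes, on the rubber; stays in the tray
- wide1: brass plate, 58 mm wide (its y) x 120 mm long (its x) x 2.5 mm thick, dark lines along its two long edges. Origin: centre of its underside; z up. Wrong size: lies at the bottom of one of the tray lanes, on the rubber; stays in the tray
- screwdriver: bystander, to be left alone: screwdriver lying between the tray and the fixture
- reel: bystander, to be left alone: small blue reel, 52 mm across, 32 mm high, standing nearest the robot
- rinse_bottle: bystander, to be left alone: white bottle with a yellow cap, 66 mm across, 150 mm high, beyond the tray and fixture
- tin: bystander, to be left alone: open steel pot, 76 mm across, 45 mm high, at the far side
- sponge_tin: bystander, to be left alone: yellow box 70 x 60 x 28 mm, at the left
- collar: bystander, to be left alone: aluminium ring 48 mm across, 30 mm high, at the far side
- wrench: bystander, to be left alone: wrench lying at the right
There are look-alikes about, which are no part of the job. What is shaped like the plate3 but turquoise or white is not meant.

How it is judged:
By the outcome, as a careful person would: the job done as asked, in the order asked, and still so for the second after the job is handed in, with the robot touching nothing.
Of plate1, plate2, plate3 only 2 to 3 are there at a start; the rules pass over those that are not, and their reading is None.
At some moment in a run one of plate1, plate2, plate3 may be knocked a few centimetres aside while the robot is not near it.
It also fails if it takes over 210 s, if anything falls off the work surface, if the arm or the gripper's body presses on something with over 40 N, if the wrist force passes 120 N, or if a joint passes its speed limit or range.

## Working session

There is one attempt and no reset: what is moved stays moved. The work goes in short steps, Python scripts to look and compute and a shell command to move; the robot and the scene stay as the last step left them, time stands still between calls to the robot, and variables do not carry over. Pictures are saved under pics/ and viewed, at most 14 in all, crops included, and the job is handed in when it is done.

```bash
ls; mkdir -p pics
python3 - <<'E'
from station import get_obs, optics, ctrl
import cv2,numpy as np
print(get_obs())
for n in("scene","top"):
    im=optics.get_image(n); cv2.imwrite(f"pics/{n}0.png",im[:,:,::-1])
    m=optics.camera_model(n); print(n,{k:(np.round(v,4).tolist() if not isinstance(v,float) else v) for k,v in m.items()})
E
```

```text
pics
{'t': 0.0, 'q': array([ 1.20699910e+00,  5.33640434e-02,  1.61429103e+00, -2.03788137e-05,
        1.47598817e+00, -1.18997844e-01]), 'dq': array([-0.00169959, -0.00066875,  0.00139815,  0.00141101,  0.0014021 ,
        0.00021356]), 'effort': array([-1.75155146e-03, -3.93661094e+01, -3.70183611e+01, -1.90007281e-04,
        6.93278213e-03,  2.87763434e-06]), 'tool_pos': array([0.15125799, 0.60578246, 0.23006033]), 'tool_rot': array([-0.38350987, -3.11762067,  0.0031348 ]), 'contact_force': array([ 0.08498525, -0.17289045,  0.98440123]), 'wrist_torque': array([ 0.03308957, -0.03161202, -0.02801512]), 'grip_force': 0.0, 'opening': 0.08554476470454148}
scene {'fx': 484.4904129575841, 'fy': 484.4904129575841, 'cx': 319.5955559189054, 'cy': 239.9143001665481, 'distortion': [-0.0899, 0.0, 0.0, 0.0, 0.0], 'cam_to_world': [[0.6985, -0.4799, 0.5309, 1.1074], [0.7156, 0.4795, -0.5079, -0.5205], [-0.0108, 0.7347, 0.6784, 0.8185], [0.0, 0.0, 0.0, 1.0]]}
top {'fx': 458.96060879003113, 'fy': 458.96060879003113, 'cx': 322.81965310411226, 'cy': 245.562585747822, 'distortion': [-0.1185, 0.0, 0.0, 0.0, 0.0], 'cam_to_world': [[-0.0254, 0.9866, -0.1609, 0.3814], [-0.9996, -0.027, -0.0078, -0.0182], [-0.012, 0.1607, 0.9869, 1.2234], [0.0, 0.0, 0.0, 1.0]]}
```

View pics/top0.png

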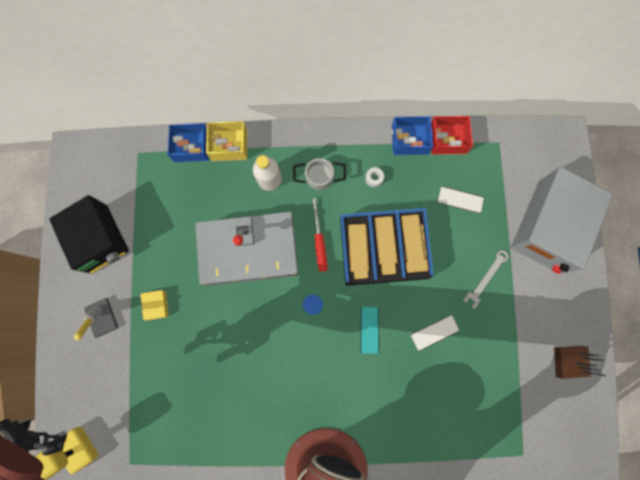

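View pics/scene0.png

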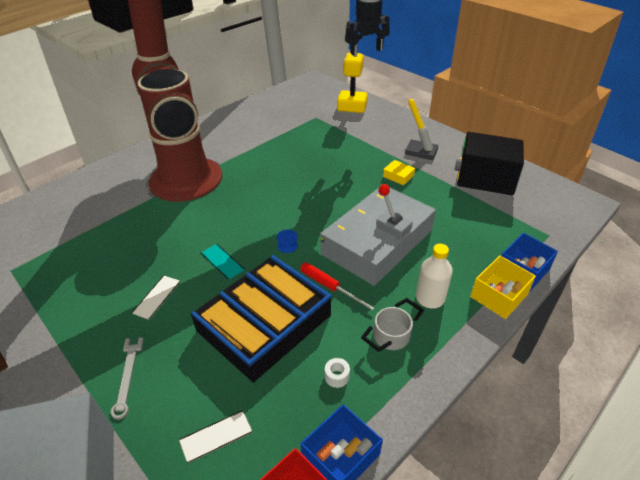

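Top view: the tray (three brass plates in its lanes) is at about (387,246). The fixture is at (246,248) with its lever ball at (238,240), the screwdriver is between them at (320,240), and the reel is at (313,304). The turquoise plate (370,330) and the white ones (461,200 and 435,333) are look-alikes outside the tray.

```bash
cat > h.py <<'E'
from station import get_obs, optics, ctrl
import cv2,numpy as np
from scipy.spatial.transform import Rotation as R
F=np.diag([1.,-1,-1])
def K(m): return np.array([[m['fx'],0,m['cx']],[0,m['fy'],m['cy']],[0,0,1]])
def project(n,P):
    m=optics.camera_model(n);T=np.array(m['cam_to_world']);Rc=F@T[:3,:3].T
    return cv2.projectPoints(np.array(P,float).reshape(-1,1,3),cv2.Rodrigues(Rc)[0],-Rc@T[:3,3],K(m),np.array(m['distortion']))[0].reshape(-1,2)
def cast(n,uv,z):
    m=optics.camera_model(n);T=np.array(m['cam_to_world'])
    p=cv2.undistortPoints(np.array(uv,float).reshape(-1,1,2),K(m),np.array(m['distortion'])).reshape(-1,2)
    d=np.c_[p[:,0],-p[:,1],-np.ones(len(p))]@T[:3,:3].T
    return T[:3,3]+d*((z-T[2,3])/d[:,2])[:,None]
def rect(n,im,z,x0,x1,y0,y1,s=0.0005):
    # picture: row 0 = x1 (far), col 0 = y1 (left)
    X,Y=np.meshgrid(np.arange(x1,x0,-s),np.arange(y1,y0,-s),indexing='ij')
    uv=project(n,np.c_[X.ravel(),Y.ravel(),np.full(X.size,z)]).astype(np.float32).reshape(*X.shape,2)
    return cv2.remap(im,uv,None,cv2.INTER_CUBIC)
def obj(c,yaw,x,y,z):  # local -> world
    return np.array([c[0]+x*np.cos(yaw)-y*np.sin(yaw),c[1]+x*np.sin(yaw)+y*np.cos(yaw),z])
E
python3 - <<'E'
from h import *
T=cv2.imread('pics/top0.png');S=cv2.imread('pics/scene0.png')
for n,im in(('top',T),('scene',S)):
    for nm,z,box in(('tray',.067,(.4,.75,-.35,.02)),('fix',.068,(.4,.75,.08,.45))):
        r=rect(n,im,z,*box)
        hsv=cv2.cvtColor(r,cv2.COLOR_BGR2HSV)
        if nm=='tray': m=cv2.inRange(hsv,(95,110,70),(130,255,255))
        else: m=cv2.inRange(hsv,(0,0,105),(180,45,255))
        m=cv2.morphologyEx(m,cv2.MORPH_CLOSE,np.ones((9,9)))
        m=cv2.morphologyEx(m,cv2.MORPH_OPEN,np.ones((5,5)))
        cs=cv2.findContours(m,cv2.RETR_EXTERNAL,cv2.CHAIN_APPROX_NONE)[0]
        c=max(cs,key=cv2.contourArea); (u,v),(w,h),a=cv2.minAreaRect(c)
        print(n,nm,'centre',round(box[1]-v*.0005,4),round(box[3]-u*.0005,4),'size',w/2,h/2,'ang',a)
        cv2.imwrite(f'pics/{n}_{nm}.png',r)
A=np.hstack([cv2.resize(cv2.imread(f'pics/{n}_tray.png')[:,:],(400,380)) for n in('top','scene')])
cv2.imwrite('pics/trayAB.png',A)
B=np.hstack([cv2.resize(cv2.imread(f'pics/{n}_fix.png')[:,:],(400,380)) for n in('top','scene')])
cv2.imwrite('pics/fixAB.png',B)
E
```

```text
top tray centre 0.5696 -0.1706 size 178.09788513183594 226.89370727539062 ang 86.96730041503906
top fix centre 0.5682 0.195 size 169.1636505126953 243.7799835205078 ang 85.2363510131836
scene tray centre 0.5735 -0.1721 size 179.9097137451172 226.37503051757812 ang 87.01570892333984
scene fix centre 0.5729 0.1946 size 162.15597534179688 242.42527770996094 ang 85.19364929199219
```

View pics/trayAB.png

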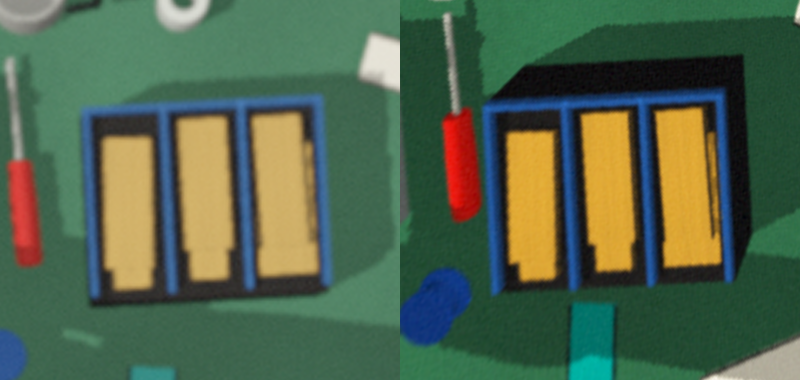

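View pics/fixAB.png

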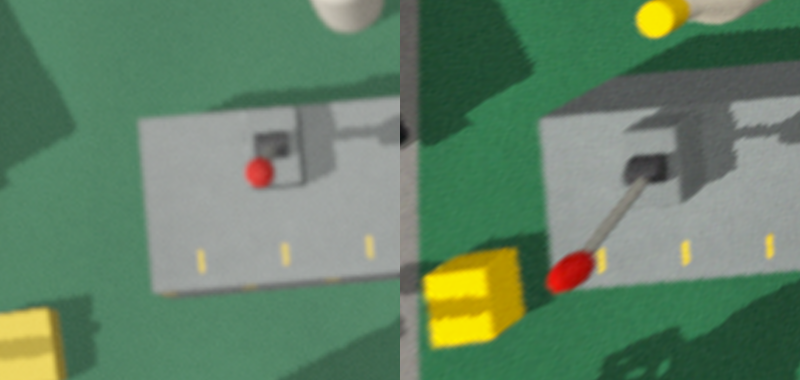

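In both views each lane shows a 48 mm plate on top of another plate. In the left and middle lanes a narrower plate sticks out in front, and in the right lane a wide one shows at the right. So I take it that three plates are wanted, and I'll measure them in tray coordinates to confirm.

```bash
cat >> h.py <<'E'
TRAY=np.array([.5715,-.1713]);TYAW=np.radians(3.0)
def rectf(n,im,z,c,yaw,x0,x1,y0,y1,s):
    X,Y=np.meshgrid(np.arange(x1,x0,-s),np.arange(y1,y0,-s),indexing='ij')
    P=np.c_[c[0]+X.ravel()*np.cos(yaw)-Y.ravel()*np.sin(yaw),c[1]+X.ravel()*np.sin(yaw)+Y.ravel()*np.cos(yaw),np.full(X.size,z)]
    uv=project(n,P).astype(np.float32).reshape(*X.shape,2)
    return cv2.remap(im,uv,None,cv2.INTER_CUBIC)
E
python3 - <<'E'
from h import *
I={n:cv2.imread(f'pics/{n}0.png') for n in('top','scene')}
big=[]
for n,im in I.items():
    box=(.4,.75,.0,.37); r=rect(n,im,.068,*box)
    m=cv2.inRange(cv2.cvtColor(r,cv2.COLOR_BGR2HSV),(0,0,105),(180,45,255))
    m=cv2.morphologyEx(m,cv2.MORPH_CLOSE,np.ones((25,25)));m=cv2.morphologyEx(m,cv2.MORPH_OPEN,np.ones((15,15)))
    c=max(cv2.findContours(m,cv2.RETR_EXTERNAL,cv2.CHAIN_APPROX_NONE)[0],key=cv2.contourArea);(u,v),s,a=cv2.minAreaRect(c)
    print(n,'fix centre',round(box[1]-v*.0005,4),round(box[3]-u*.0005,4),s[0]/2,s[1]/2,a)
    # yellow slot marks
    y=cv2.inRange(cv2.cvtColor(r,cv2.COLOR_BGR2HSV),(15,60,150),(35,255,255))
    for c in cv2.findContours(y,cv2.RETR_EXTERNAL,cv2.CHAIN_APPROX_NONE)[0]:
        (u,v),s,a=cv2.minAreaRect(c)
        if 20<cv2.contourArea(c)<1500: print('  mark',round(box[1]-v*.0005,4),round(box[3]-u*.0005,4),np.round(np.array(s)/2,1))
    g=rectf(n,im,.063,TRAY,TYAW,-.11,.1,-.115,.115,.0005); 
    b=cv2.inRange(cv2.cvtColor(g,cv2.COLOR_BGR2HSV),(12,70,110),(35,255,255))
    for y0 in(.072,0,-.072):
        print(n,'lane',y0)
        for x in np.arange(-.08,.081,.01):
            row=b[int((.1-x)/.0005)-3:int((.1-x)/.0005)+4].mean(0)>127
            cols=np.where(row)[0]; ys=.115-cols*.0005; ys=ys[abs(ys-y0)<.033]*1000
            if len(ys): print('   ',int(round(x*1000)),round(ys.min(),1),round(ys.max(),1),'w',round(np.ptp(ys),1),end=';')
        print()
    big.append(cv2.resize(g,(400,365)))
g=rectf('scene',I['scene'],.063,TRAY,TYAW,-.1,.09,-.112,.112,.00028);print(g.shape)
cv2.imwrite('pics/trayS.png',g)
E
```

```text
top fix centre 0.5687 0.1897 169.16526794433594 254.27801513671875 85.11479949951172
  mark 0.5095 0.2639 [20.2  6.8]
  mark 0.5158 0.1861 [19.6  7.2]
  mark 0.5227 0.1084 [19.8  6.9]
top lane 0.072
    -80 54.0 91.0 w 37.0;    -70 53.5 91.0 w 37.5;    -60 51.0 98.0 w 47.0;    -50 50.5 98.0 w 47.5;    -40 50.0 97.5 w 47.5;    -30 50.0 97.5 w 47.5;    -20 49.0 97.0 w 48.0;    -10 49.5 96.5 w 47.0;    0 49.0 96.0 w 47.0;    10 48.5 96.0 w 47.5;    20 48.0 96.0 w 48.0;    30 48.0 95.5 w 47.5;    40 48.0 95.0 w 47.0;    50 47.5 94.5 w 47.0;
top lane 0
    -70 -17.5 19.5 w 37.0;    -60 -18.0 19.5 w 37.5;    -50 -22.5 22.5 w 45.0;    -40 -23.5 23.5 w 47.0;    -30 -23.5 24.0 w 47.5;    -20 -23.5 23.5 w 47.0;    -10 -23.5 24.0 w 47.5;    0 -23.0 24.0 w 47.0;    10 -23.0 24.0 w 47.0;    20 -23.0 24.5 w 47.5;    30 -23.0 24.0 w 47.0;    40 -23.0 24.0 w 47.0;    50 -23.0 24.0 w 47.0;    60 -23.0 24.0 w 47.0;    70 -22.0 22.5 w 44.5;
top lane -0.072
    -70 -101.0 -44.0 w 57.0;    -60 -101.0 -44.5 w 56.5;    -50 -100.5 -46.5 w 54.0;    -40 -99.5 -46.5 w 53.0;    -30 -100.5 -47.0 w 53.5;    -20 -
[... 908 characters left out ...]
0 w 44.5;    -20 -22.0 22.0 w 44.0;    -10 -22.0 22.0 w 44.0;    0 -22.0 22.0 w 44.0;    10 -22.0 22.0 w 44.0;    20 -22.0 22.0 w 44.0;    30 -22.0 22.0 w 44.0;    40 -22.0 22.5 w 44.5;    50 -21.5 22.0 w 43.5;    60 -21.5 22.0 w 43.5;    70 -21.5 22.5 w 44.0;
scene lane -0.072
    -70 -101.0 -47.5 w 53.5;    -60 -101.0 -47.5 w 53.5;    -50 -101.0 -48.5 w 52.5;    -40 -100.5 -49.5 w 51.0;    -30 -100.5 -49.5 w 51.0;    -20 -100.5 -49.0 w 51.5;    -10 -100.5 -48.5 w 52.0;    0 -100.0 -48.5 w 51.5;    10 -100.5 -48.5 w 52.0;    20 -100.5 -48.0 w 52.5;    30 -100.5 -47.5 w 53.0;    40 -99.5 -47.5 w 52.0;    50 -91.0 -47.0 w 44.0;    60 -91.0 -47.5 w 43.5;    70 -90.5 -47.0 w 43.5;
(679, 801, 3)
```

View pics/trayS.png

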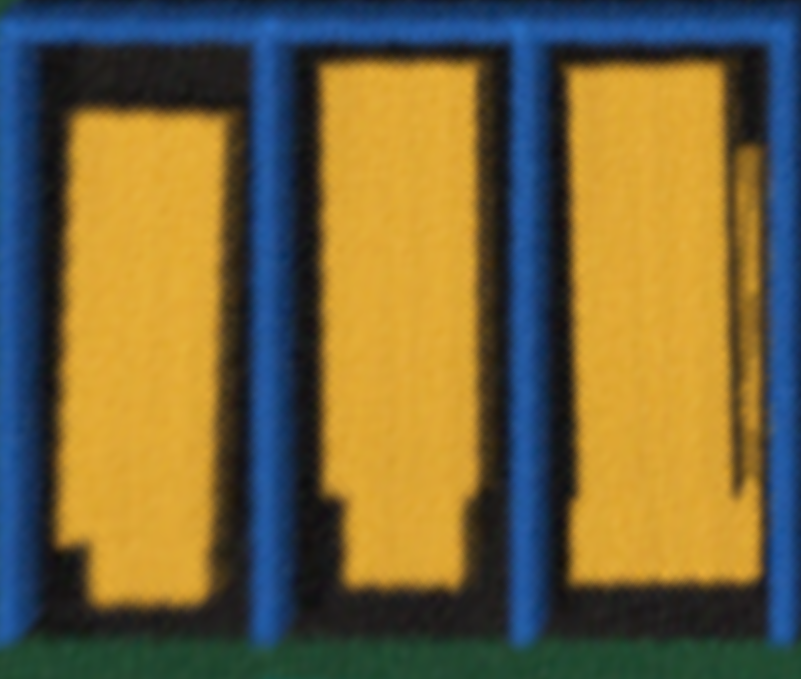

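The enlarged crop confirms it. The candidates are the left-lane top plate (140,320), the middle (400,270) and the right (650,280), each measured about 47-48 mm wide. The pieces in front are not wanted: narrows about 37 mm wide at (150,580) and (400,545), and the wide one about 57 mm at (665,545). All three top plates are wanted. First move: the left lane.

```bash
cat >> h.py <<'E'
FACE=np.array([.4935,.1835]);FYAW=np.radians(4.85)
def to(p,yaw):
    o=get_obs();Rm=R.from_rotvec(o['tool_rot']).as_matrix()
    G=np.array([[-np.cos(yaw),-np.sin(yaw),0],[-np.sin(yaw),np.cos(yaw),0],[0,0,-1]]).T
    G=np.c_[[-np.cos(yaw),-np.sin(yaw),0],[-np.sin(yaw),np.cos(yaw),0],[0,0,-1]]
    print('t',round(o['t'],2),'at',np.round(o['tool_pos'],4),'F',np.round(o['contact_force'],1),'open',round(o['opening'],4),'grip',round(o['grip_force'],1))
    print('turn (tool axes)',np.round(R.from_matrix(Rm.T@G).as_rotvec(),3))
    d=np.array(p)-o['tool_pos']; print('shift now axes',np.round(Rm.T@d*1000,1),' after turn',np.round(G.T@d*1000,1))
E
python3 - <<'E'
from h import *
to(obj(TRAY,TYAW,.012,.0725,.10),TYAW)
E
```

```text
t 0.1 at [0.1513 0.6058 0.2301] F [-0.5 -0.3  0.7] open 0.0852 grip 0.0
turn (tool axes) [-0.002 -0.001 -0.297]
shift now axes [-586.3 -579.   131.1]  after turn [-391.  -725.5  130.1]
```

```bash
python3 -m pendant '[[[0,0,0],[0,0,-0.1],0],[[0,0,0],[0,0,-0.1],0],[[0,0,0],[0,0,-0.097],0],[[-16,-30,0],[0,0,0],0],[[-16,-30,0],[0,0,0],0],[[-16,-30,0],[0,0,0],0],[[-16,-30,0],[0,0,0],0],[[-16,-30,0],[0,0,0],0],[[-16,-30,0],[0,0,0],0],[[-16,-30,0],[0,0,0],0],[[-16,-30,0],[0,0,0],0],[[-16,-30,0],[0,0,0],0]]' 40; python3 -m pendant '[[[-16,-30,0],[0,0,0],0],[[-16,-30,0],[0,0,0],0],[[-16,-30,0],[0,0,0],0],[[-16,-30,0],[0,0,0],0],[[-16,-30,0],[0,0,0],0],[[-16,-30,0],[0,0,0],0],[[-16,-30,0],[0,0,0],0],[[-16,-30,0],[0,0,0],0],[[-16,-30,0],[0,0,0],0],[[-16,-30,0],[0,0,0],0],[[-16,-30,0],[0,0,0],0],[[0,0,0],[0,0,0],0]]'
python3 - <<'E'
from h import *
to(obj(TRAY,TYAW,.012,.0725,.07),TYAW)
E
```

```text
t: 1.1
tool_pos: [0.3096, 0.3426, 0.2308]
tool_rot: [0.083, -3.14, 0.001]
contact_force: [-0.0, 0.8, -0.1]
opening: -0.0002
grip_force: 0.0
t: 2.1
tool_pos: [0.504, 0.0195, 0.2308]
tool_rot: [0.074, -3.141, 0.003]
contact_force: [0.0, 0.3, -1.4]
opening: -0.0002
grip_force: 0.0
t 2.1 at [0.504  0.0195 0.2308] F [ 0.   0.3 -1.4] open -0.0002 grip 0.0
turn (tool axes) [-0.002 -0.    -0.005]
shift now axes [ -70.1 -120.9  161. ]  after turn [ -69.4 -121.6  160.8]
```

```bash
python3 -m pendant '[[[-14,-24,0],[0,0,-0.005],0],[[-14,-24,0],[0,0,0],0],[[-14,-24,0],[0,0,0],0],[[-14,-24,0],[0,0,0],0],[[-13.5,-25.5,0],[0,0,0],0],[[0,0,35],[0,0,0],0],[[0,0,35],[0,0,0],0],[[0,0,35],[0,0,0],0],[[0,0,35],[0,0,0],0],[[0,0,15],[0,0,0],0],[[0,0,0],[0,0,0],0],[[0,0,0],[0,0,0],0]]'; python3 -m pendant '[[[0,0,3],[0,0,0],0],[[0,0,2],[0,0,0],0],[[0,0,0],[0,0,0],0],[[0,0,0],[0,0,0],0]]'
python3 - <<'E'
from h import *
to(obj(TRAY,TYAW,.012,.0725,.063),TYAW)
E
```

```text
t: 3.1
tool_pos: [0.5776, -0.093, 0.0751]
tool_rot: [0.09, -3.138, -0.002]
contact_force: [0.1, 0.6, 0.8]
opening: 0.0003
grip_force: 0.0
t: 3.43
tool_pos: [0.5794, -0.0938, 0.0727]
tool_rot: [-0.09, 3.138, -0.001]
contact_force: [-0.1, -0.5, -0.5]
opening: -0.0001
grip_force: 0.0
t 3.43 at [ 0.5794 -0.0938  0.0727] F [-0.1 -0.5 -0.5] open -0.0001 grip 0.0
turn (tool axes) [-0.001  0.002  0.005]
shift now axes [-0.  -4.5  9.7]  after turn [-0.1 -4.5  9.7]
```

```bash
python3 -m pendant '[[[0,-4.5,3],[0,0,0.005],0],[[0,0,4],[0,0,0],0],[[0,0,0],[0,0,0],0]]'; python3 -m pendant '[[[0,0,1],[0,0,0],0],[[0,0,0],[0,0,0],0]]';python3 -m pendant '[[[0,0,1],[0,0,0],0],[[0,0,0],[0,0,0],0]]'
```

```text
t: 3.68
tool_pos: [0.5783, -0.0982, 0.0635]
tool_rot: [0.081, -3.139, -0.001]
contact_force: [0.4, -0.0, -0.4]
opening: 0.0001
grip_force: 0.0
t: 3.85
tool_pos: [0.5788, -0.0981, 0.0632]
tool_rot: [0.082, -3.14, -0.0]
contact_force: [0.8, 0.2, 0.2]
opening: -0.0001
grip_force: 0.0
t: 4.02
tool_pos: [0.5792, -0.0981, 0.0631]
tool_rot: [-0.082, 3.14, -0.0]
contact_force: [-1.4, 0.5, 3.4]
opening: 0.0002
grip_force: 2.0
```

```bash
python3 -m pendant '[[[0,0,0.7],[0,0,0],0],[[0,0,0],[0,0,0],0]]'
```

```text
t: 4.18
tool_pos: [0.5795, -0.0982, 0.063]
tool_rot: [-0.082, 3.139, -0.001]
contact_force: [-2.2, 0.4, 6.7]
opening: 0.0
grip_force: 3.5
```

```bash
python3 -m pendant '[[[0,0,0.9],[0,0,0],0],[[2,0,0],[0,0,0],0],[[5,0,0],[0,0,0],0],[[6,0,0],[0,0,0],0],[[6,0,0],[0,0,0],0],[[6,0,0],[0,0,0],0],[[5,0,0],[0,0,0],0],[[0,0,0],[0,0,0],0]]'
python3 - <<'E'
from h import *
import cv2
cv2.imwrite('pics/s1.png',optics.get_image('scene')[150:450,100:420,::-1])
E
```

```text
t: 4.85
tool_pos: [0.5505, -0.1002, 0.063]
tool_rot: [-0.082, 3.136, -0.002]
contact_force: [-1.4, 0.1, 8.3]
opening: 0.0001
grip_force: 4.2
```

View pics/s1.png

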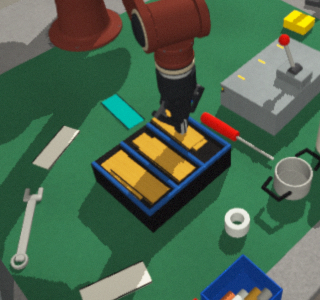

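The fingertip is in the left lane at about (180,130) and the gap behind its plate has opened up, so the plate is sliding. I'll draw the rest.

```bash
python3 -m pendant '[[[5,0,0],[0,0,0],0],[[6,0,0],[0,0,0],0],[[6,0,0],[0,0,0],0],[[6,0,0],[0,0,0],0],[[6,0,0],[0,0,0],0],[[5,0,0],[0,0,0],0],[[1,0,0],[0,0,0],0],[[0,0,0],[0,0,0],0]]';  cat >> h.py <<'E'
def brass(n,z,c,yaw,x0,x1,y0,y1,im=None,wmin=40,wmax=52):
    """rows across a plate in a frame: x, edges; returns fit of centre line and x extent"""
    s=.0005; im=optics.get_image(n)[:,:,::-1] if im is None else im
    g=rectf(n,np.ascontiguousarray(im),z,c,yaw,x0,x1,y0,y1,s)
    b=cv2.inRange(cv2.cvtColor(g,cv2.COLOR_BGR2HSV),(12,70,90),(35,255,255)); b=cv2.medianBlur(b,5)
    o=[]
    for i in range(0,b.shape[0],2):
        k=np.where(b[i])[0]
        if len(k)>20: o.append((x1-i*s,y1-k.max()*s,y1-k.min()*s))
    return np.array(o)*1000,g
E
python3 - <<'E'
from h import *
for n in('top','scene'):
    o,g=brass(n,.063,TRAY,TYAW,-.15,.09,.04,.105)
    print(n,[tuple(np.round(r,1)) for r in o[::-8]]); cv2.imwrite(f'pics/l_{n}.png',g)
E
```

```text
t: 5.57
tool_pos: [0.5159, -0.1021, 0.063]
tool_rot: [-0.082, 3.135, -0.003]
contact_force: [0.9, 0.2, 7.4]
opening: 0.0003
grip_force: 3.7
top [(np.float64(-123.0), np.float64(50.5), np.float64(62.0)), (np.float64(-115.0), np.float64(50.0), np.float64(81.0)), (np.float64(-107.0), np.float64(49.5), np.float64(97.0)), (np.float64(-99.0), np.float64(49.0), np.float64(98.0)), (np.float64(-91.0), np.float64(48.5), np.float64(97.5)), (np.float64(-83.0), np.float64(48.0), np.float64(97.0)), (np.float64(-75.0), np.float64(72.0), np.float64(97.5)), (np.float64(-67.0), np.float64(86.0), np.float64(96.5))]
scene [(np.float64(-125.0), np.float64(52.5), np.float64(95.5)), (np.float64(-117.0), np.float64(50.5), np.float64(95.0)), (np.float64(-109.0), np.float64(50.0), np.float64(91.0)), (np.float64(-101.0), np.float64(49.5), np.float64(63.5)), (np.float64(-93.0), np.float64(49.5), np.float64(65.5)), (np.float64(-85.0), np.float64(49.0), np.float64(68.0)), (np.float64(-77.0), np.float64(49.0), np.float64(70.0)), (np.float64(-69.0), np.float64(48.5), np.float64(66.5)), (np.float64(-61.0), np.float64(48.5), np.float64(64.5)), (np.float64(-53.0), np.float64(49.5), np.float64(94.0)), (np.float64(-45.0), np.float64(49.5), np.float64(94.0)), (np.float64(-37.0), np.float64(48.5), np.float64(93.5)), (np.float64(-29.0), np.float64(48.0), np.float64(93.5)), (np.float64(-21.0), np.float64(47.0), np.float64(93.0)), (np.float64(-13.0), np.float64(47.0), np.float64(92.5)), (np.float64(-5.0), np.float64(46.5), np.float64(92.0)), (np.float64(3.0), np.float64(52.5), np.float64(89.0)), (np.float64(11.0), np.float64(53.5), np.float64(89.0)), (np.float64(19.0), np.float64(53.5), np.float64(88.5)), (np.float64(27.0), np.float64(53.0), np.float64(89.0)), (np.float64(35.0), np.float64(54.0), np.float64(89.0)), (np.float64(43.0), np.float64(54.5), np.float64(86.0))]
```

```bash
python3 -m pendant '[[[0,0,-10],[0,0,0],0],[[0,0,-25],[0,0,0.035],0],[[0,0,-25],[0,0,0],0.3],[[0,0,0],[0,0,0],1],[[0,0,0],[0,0,0],1],[[0,0,0],[0,0,0],1],[[0,0,0],[0,0,0],1]]'
python3 - <<'E'
from h import *
to(obj(TRAY,TYAW,-.112,.074,.042),np.radians(1.0))
for n in('top','scene'):
    o,g=brass(n,.063,TRAY,TYAW,-.15,.09,.04,.105)
    print(n,[tuple(np.round(r,1).tolist()) for r in o[::-8]]); cv2.imwrite(f'pics/l_{n}.png',g)
E
```

```text
t: 6.25
tool_pos: [0.5129, -0.1011, 0.1192]
tool_rot: [0.027, -3.139, -0.001]
contact_force: [1.1, 0.7, -1.1]
opening: 0.0604
grip_force: 0.0
t 6.25 at [ 0.5129 -0.1011  0.1192] F [ 1.1  0.7 -1.1] open 0.0604 grip 0.0
turn (tool axes) [ 0.001 -0.002 -0.   ]
shift now axes [56.9 -1.3 77.4]  after turn [57.1 -1.2 77.2]
top [(-129.0, 54.5, 65.5), (-121.0, 50.5, 85.0), (-113.0, 50.0, 103.5), (-105.0, 49.5, 97.5), (-97.0, 48.5, 98.0), (-89.0, 48.5, 97.5), (-81.0, 48.5, 97.5), (-73.0, 61.0, 97.0), (-65.0, 80.0, 97.0)]
scene [(-126.0, 54.0, 68.5), (-118.0, 50.5, 96.5), (-110.0, 50.5, 96.5), (-102.0, 49.5, 96.0), (-94.0, 49.5, 95.5), (-86.0, 49.0, 95.5), (-78.0, 49.5, 95.0), (-70.0, 48.5, 94.5), (-62.0, 49.0, 94.5), (-54.0, 48.0, 94.0), (-46.0, 48.5, 94.0), (-38.0, 48.0, 93.5), (-30.0, 48.0, 93.5), (-22.0, 47.5, 92.5), (-14.0, 47.0, 93.0), (-6.0, 46.5, 92.0), (2.0, 53.0, 89.0), (10.0, 53.0, 89.0), (18.0, 53.0, 88.5), (26.0, 53.5, 89.0), (34.0, 54.0, 89.5), (42.0, 53.5, 87.5)]
```

```bash
python3 -m pendant '[[[30,-1,0],[0,0,0],1],[[27,0,0],[0,0,0],1],[[0,0,0],[0,0,0],1],[[0,0,25],[0,0,0],1],[[0,0,25],[0,0,0],1],[[0,0,17],[0,0,0],1],[[0,0,10],[0,0,0],1],[[0,0,0],[0,0,0],1],[[0,0,0],[0,0,0],1]]'
python3 - <<'E'
from h import *
to(obj(TRAY,TYAW,-.112,.074,.042),np.radians(1.0))
E
```

```text
t: 7.1
tool_pos: [0.4568, -0.1033, 0.0434]
tool_rot: [0.027, -3.14, -0.001]
contact_force: [-0.3, -0.3, 0.5]
opening: 0.0852
grip_force: 0.0
t 7.1 at [ 0.4568 -0.1033  0.0434] F [-0.3 -0.3  0.5] open 0.0852 grip 0.0
turn (tool axes) [ 0.001 -0.001 -0.   ]
shift now axes [1.1 0.1 1.4]  after turn [1.1 0.1 1.4]
```

Now close, then lift a little and look.

```bash
python3 -m pendant '[[[0,0,1],[0,0,0],0.3],[[0,0,0],[0,0,0],0.3],[[0,0,0],[0,0,0],0.3],[[0,0,0],[0,0,0],0.3],[[0,0,0],[0,0,0],0.3],[[0,0,0],[0,0,0],0.3]]' 60; python3 -m pendant '[[[0,0,-5],[0,0,0],0.3],[[0,0,-10],[0,0,0],0.3],[[0,0,-10],[0,0,0],0.3],[[0,0,-10],[0,0,0],0.3],[[0,0,0],[0,0,0],0.3],[[0,0,0],[0,0,0],0.3]]'
python3 - <<'E'
from h import *
a=optics.get_image('scene')[180:380,150:350,::-1];b=optics.get_image('top')[200:360,300:460,::-1]
cv2.imwrite('pics/v1.png',np.hstack([cv2.resize(a,(400,400)),cv2.resize(b,(400,400))]))
E
```

```text
t: 7.6
tool_pos: [0.4578, -0.1037, 0.0437]
tool_rot: [-0.027, 3.139, -0.001]
contact_force: [0.5, 0.7, 3.8]
opening: 0.0458
grip_force: 60.7
t: 8.1
tool_pos: [0.4577, -0.1037, 0.079]
tool_rot: [-0.027, 3.139, -0.002]
contact_force: [0.6, 0.3, -0.8]
opening: 0.0459
grip_force: 61.3
```

View pics/v1.png

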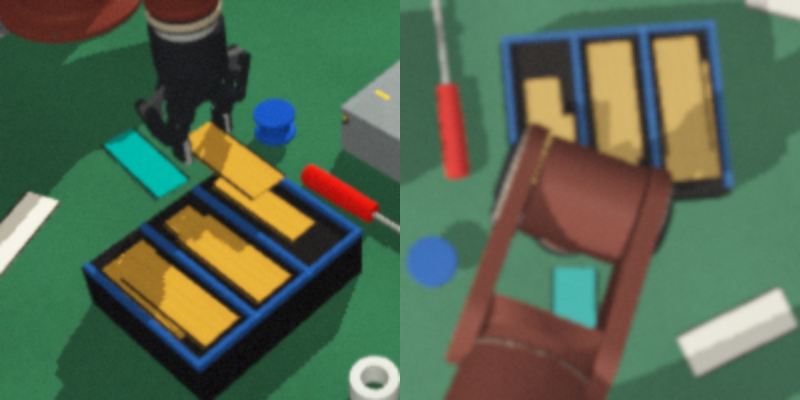

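Scene half of the picture: the plate is pinched by its sides and held about level at (240,160), clear of the tray. The narrow below it at (265,205) is still lying in its lane. Next: work out the carry to slot 1.

Run:
```python
from h import *
to(obj(FACE,FYAW,-.120,.078,.09),FYAW)
to(obj(FACE,FYAW,-.120,.000,.09),FYAW)
```

```text
t 8.2 at [ 0.4567 -0.1033  0.0776] F [ 0.  -0.2 -0.9] open 0.0454 grip 61.3
turn (tool axes) [ 0.    -0.    -0.067]
shift now axes [ 83.3 355.9 -12.4]  after turn [ 59.1 360.7 -12.4]
t 8.2 at [ 0.4567 -0.1033  0.0776] F [ 0.  -0.2 -0.9] open 0.0454 grip 61.3
turn (tool axes) [ 0.    -0.    -0.067]
shift now axes [ 78.  278.1 -12.4]  after turn [ 59.1 282.7 -12.4]
```

```bash
python3 -m pendant '[[[0,0,-12],[0,0,0],0.3],[[0,0,-13],[0,0,0],0.3],[[15,0,0],[0,0,0],0.3],[[25,0,0],[0,0,0],0.3],[[25,0,0],[0,0,0],0.3],[[25,0,0],[0,0,0],0.3],[[0,0,0],[0,0,-0.067],0.3],[[0,15,0],[0,0,0],0.3],[[0,30,0],[0,0,0],0.3],[[0,30,0],[0,0,0],0.3],[[0,30,0],[0,0,0],0.3],[[0,30,0],[0,0,0],0.3]]'; python3 -m pendant '[[[0,30,0],[0,0,0],0.3],[[0,30,0],[0,0,0],0.3],[[0,30,0],[0,0,0],0.3],[[0,30,0],[0,0,0],0.3],[[0,30,0],[0,0,0],0.3],[[0,30,0],[0,0,0],0.3],[[0,30,0],[0,0,0],0.3],[[0,15,0],[0,0,0],0.3],[[0,0,0],[0,0,0],0.3],[[0,0,0],[0,0,0],0.3]]'
python3 - <<'E'
from h import *
to(obj(FACE,FYAW,-.120,.078,.0342),FYAW)
E
```

```text
t: 9.2
tool_pos: [0.3552, 0.0307, 0.1032]
tool_rot: [-0.131, 3.138, -0.0]
contact_force: [0.0, -0.2, -0.1]
opening: 0.0454
grip_force: 61.5
t: 10.03
tool_pos: [0.3363, 0.254, 0.1028]
tool_rot: [0.135, -3.138, 0.001]
contact_force: [-0.3, 0.7, -1.2]
opening: 0.0456
grip_force: 61.6
t 10.03 at [0.3363 0.254  0.1028] F [-0.3  0.7 -1.2] open 0.0456 grip 61.6
turn (tool axes) [-0.001 -0.001  0.002]
shift now axes [-30.7  -5.6  68.6]  after turn [-30.7  -5.6  68.6]
```

```bash
python3 -m pendant '[[[0,-5.6,20],[0,0,0],0.3],[[0,0,25],[0,0,0],0.3],[[0,0,18],[0,0,0],0.3],[[0,0,5.5],[0,0,0],0.3],[[-10,0,0],[0,0,0],0.3],[[-12,0,0],[0,0,0],0.3],[[0,0,0],[0,0,0],0.3],[[0,0,0],[0,0,0],0.3]]'
python3 - <<'E'
from h import *
to(obj(FACE,FYAW,-.120,.078,.0342),FYAW)
a=optics.get_image('scene');b=optics.get_image('top')
cv2.imwrite('pics/r_s.png',a[:,:,::-1])
cv2.imwrite('pics/v2.png',np.hstack([cv2.resize(a[150:290,260:400,::-1],(400,400)),cv2.resize(b[180:340,160:320,::-1],(400,400))]))
E
```

```text
t: 10.7
tool_pos: [0.3609, 0.2502, 0.0359]
tool_rot: [-0.13, 3.137, 0.001]
contact_force: [0.3, 0.0, -1.1]
opening: 0.0452
grip_force: 61.6
t 10.7 at [0.3609 0.2502 0.0359] F [ 0.3  0.  -1.1] open 0.0452 grip 61.6
turn (tool axes) [ 0.001  0.002 -0.002]
shift now axes [-6.5  0.3  1.7]  after turn [-6.5  0.3  1.7]
```

View pics/v2.png

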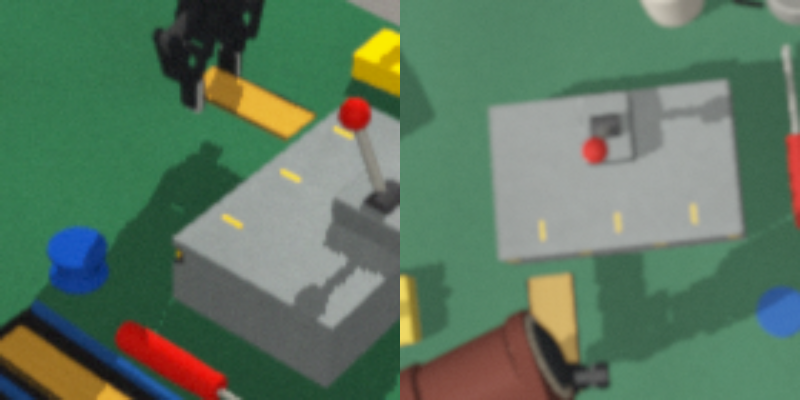

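Both crops show the plate held ahead of slot 1. Its far end is at about (220,290) in the top view, short of the fixture face. I'll check the alignment numerically against the slot marks.

Run:
```python
from h import *
for n in('top','scene'):
    im=optics.get_image(n)
    o,g=brass(n,.055,FACE,FYAW,-.15,.01,.04,.115,im=im[:,:,::-1])
    print(n,[tuple(np.round(r,1).tolist()) for r in o[::6]])
    r,g=brass(n,.068,FACE,FYAW,.005,.06,-.1,.1,im=im[:,:,::-1])
    b=cv2.inRange(cv2.cvtColor(g,cv2.COLOR_BGR2HSV),(15,60,150),(35,255,255))
    for c in cv2.findContours(b,cv2.RETR_EXTERNAL,cv2.CHAIN_APPROX_NONE)[0]:
        (u,v),s,a=cv2.minAreaRect(c)
        if cv2.contourArea(c)>20: print('  mark',60-v/2,100-u/2)
```

```text
top [(-23.0, 57.5, 96.5), (-29.0, 53.5, 101.5), (-35.0, 54.0, 101.5), (-41.0, 54.0, 101.5), (-47.0, 53.5, 101.5), (-53.0, 53.5, 101.5), (-59.0, 53.5, 114.5), (-65.0, 54.0, 99.0), (-71.0, 53.5, 94.0), (-77.0, 53.5, 87.5), (-83.0, 54.0, 82.0), (-89.0, 54.0, 78.5), (-95.0, 54.0, 74.0), (-101.0, 54.0, 71.5), (-107.0, 54.0, 69.5), (-113.0, 54.5, 65.5)]
  mark 22.75 0.75
  mark 23.0 -77.25
  mark 22.75 78.75
scene [(10.0, 89.0, 99.0), (-24.0, 48.5, 98.5), (-30.0, 49.0, 99.0), (-36.0, 49.0, 98.5), (-42.0, 49.0, 99.0), (-48.0, 48.5, 98.5), (-54.0, 48.5, 98.5), (-60.0, 48.5, 98.5), (-66.0, 48.5, 98.0), (-72.0, 48.5, 98.5), (-78.0, 49.0, 98.5), (-84.0, 50.0, 99.0), (-90.0, 49.0, 99.0), (-96.0, 50.5, 98.5), (-102.0, 52.0, 98.5), (-108.0, 48.5, 99.0), (-114.0, 52.0, 99.0), (-120.0, 55.5, 97.0), (-126.0, 62.5, 97.5), (-132.0, 69.0, 97.5), (-138.0, 76.0, 98.0)]
  mark 23.754837036132812 -77.65815734863281
  mark 24.0 0.25
  mark 23.5 79.0
```

The plate's mid-line is about 1 mm right of slot 1, its height matches and it is level. I'll shift 1 mm and go in.

```bash
python3 -m pendant '[[[-10,1,0],[0,0,0],0.3],[[-8,0,0],[0,0,0],0.3],[[-8,0,0],[0,0,0],0.3],[[-6,0,0],[0,0,0],0.3],[[-6,0,0],[0,0,0],0.3],[[0,0,0],[0,0,0],0.3]]'
python3 - <<'E'
from h import *
to(obj(FACE,FYAW,-.0195,.078,.0345),FYAW)
E
```

```text
t: 11.4
tool_pos: [0.3981, 0.2544, 0.0345]
tool_rot: [-0.131, 3.138, 0.0]
contact_force: [0.5, 0.6, -0.6]
opening: 0.0457
grip_force: 61.6
t 11.4 at [0.3981 0.2544 0.0345] F [ 0.5  0.6 -0.6] open 0.0457 grip 61.6
turn (tool axes) [ 0.     0.001 -0.001]
shift now axes [-69.5  -0.6   0.1]  after turn [-69.5  -0.7   0. ]
```

```bash
python3 -m pendant '[[[-8,0,-0.4],[0,0,0],0.3],[[-8,0,0],[0,0,0],0.3],[[-8,0,0],[0,0,0],0.3],[[-8,0,0],[0,0,0],0.3],[[0,0,0],[0,0,0],0.3]]'; python3 -m pendant '[[[-8,0,0],[0,0,0],0.3],[[-8,0,0],[0,0,0],0.3],[[-6,0,0],[0,0,0],0.3],[[-4,0,0],[0,0,0],0.3],[[0,0,0],[0,0,0],0.3]]'
python3 - <<'E'
from h import *
to(obj(FACE,FYAW,-.0195,.078,.0345),FYAW)
E
```

```text
t: 11.82
tool_pos: [0.4306, 0.2571, 0.0351]
tool_rot: [-0.131, 3.137, 0.001]
contact_force: [0.7, 0.5, 0.5]
opening: 0.0454
grip_force: 61.6
t: 12.23
tool_pos: [0.4557, 0.2592, 0.0348]
tool_rot: [-0.132, 3.138, 0.0]
contact_force: [-0.0, -0.1, 0.3]
opening: 0.0453
grip_force: 61.6
t 12.23 at [0.4557 0.2592 0.0348] F [-0.  -0.1  0.3] open 0.0453 grip 61.6
turn (tool axes) [ 0.     0.001 -0.001]
shift now axes [-11.8  -0.6   0.3]  after turn [-11.8  -0.6   0.3]
```

```bash
python3 -m pendant '[[[-4,0,0],[0,0,0],0.3],[[-4,0,0],[0,0,0],0.3],[[-2,0,0],[0,0,0],0.3],[[0,0,0],[0,0,0],0.3]]'; python3 -m pendant '[[[-1.5,0,0],[0,0,0],0.3],[[0,0,0],[0,0,0],0.3]]';  python3 -m pendant '[[[-1.5,0,0],[0,0,0],0.3],[[0,0,0],[0,0,0],0.3]]'
```

```text
t: 12.57
tool_pos: [0.465, 0.26, 0.0347]
tool_rot: [-0.132, 3.138, 0.0]
contact_force: [-0.2, 0.2, -0.7]
opening: 0.0453
grip_force: 61.6
t: 12.73
tool_pos: [0.4656, 0.26, 0.0343]
tool_rot: [0.132, -3.137, 0.0]
contact_force: [-0.6, -0.3, -0.7]
opening: 0.0454
grip_force: 61.6
t: 12.9
tool_pos: [0.4657, 0.26, 0.0339]
tool_rot: [0.132, -3.134, 0.001]
contact_force: [-6.6, -0.6, 1.4]
opening: 0.0459
grip_force: 61.8
```

```bash
python3 -m pendant '[[[-1.5,0,0],[0,0,0],0.3],[[0,0,0],[0,0,0],0.3]]'; python3 -m pendant '[[[-1.5,0,0],[0,0,0],0.3],[[0,0,0],[0,0,0],0.3]]'
python3 - <<'E'
from h import *
for n in('top','scene'):
    o,g=brass(n,.055,FACE,FYAW,-.06,.03,.04,.115); print(n,[tuple(np.round(r,1).tolist()) for r in o[::4]])
    cv2.imwrite(f'pics/in_{n}.png',g)
E
```

```text
t: 13.07
tool_pos: [0.4657, 0.2601, 0.0338]
tool_rot: [0.132, -3.13, 0.002]
contact_force: [-11.0, -1.6, 6.2]
opening: 0.0457
grip_force: 62.0
t: 13.23
tool_pos: [0.4658, 0.2601, 0.0335]
tool_rot: [0.131, -3.126, 0.002]
contact_force: [-16.2, -0.1, 8.9]
opening: 0.0452
grip_force: 62.2
top []
scene [(22.0, 88.5, 99.0), (18.0, 88.5, 99.5), (10.0, 89.0, 99.0), (-12.0, 57.5, 96.0), (-16.0, 60.5, 96.5), (-20.0, 67.0, 97.0), (-24.0, 72.5, 96.0), (-28.0, 78.5, 96.5), (-32.0, 85.5, 97.5)]
```

```bash
python3 -m pendant '[[[3.5,0,0],[0,0,0],0.3],[[0,0,0],[0,0,0],0.3],[[0,0,0],[0,0,0],0.72],[[0,0,0],[0,0,0],0.72],[[0,0,0],[0,0,0],0.72],[[0,0,0],[0,0,0],0.72]]'; python3 -m pendant '[[[10,0,0],[0,0,0],0.72],[[20,0,0],[0,0,0],0.72],[[20,0,0],[0,0,0],0.72],[[0,0,-20],[0,0,0],0.72],[[0,0,-30],[0,0,0],0.72],[[0,0,0],[0,0,0],0.72]]'
python3 - <<'E'
from h import *
for n in('top','scene'):
    im=optics.get_image(n);o,g=brass(n,.055,FACE,FYAW,-.06,.03,.04,.115,im=im[:,:,::-1]); print(n,[tuple(np.round(r,1).tolist()) for r in o[::4]])
    o,g=brass(n,.063,TRAY,TYAW,-.1,.09,-.034,.034,im=im[:,:,::-1]); print(n,'mid',[tuple(np.round(r,1).tolist()) for r in o[::16]])
to(obj(TRAY,TYAW,.027,.0005,.10),TYAW)
E
```

```text
t: 13.83
tool_pos: [0.468, 0.2603, 0.0352]
tool_rot: [-0.132, 3.137, 0.001]
contact_force: [0.4, 0.2, -0.1]
opening: 0.0619
grip_force: 0.0
t: 14.33
tool_pos: [0.4199, 0.2574, 0.09]
tool_rot: [-0.132, 3.13, 0.005]
contact_force: [1.6, -0.4, 1.0]
opening: 0.0616
grip_force: 0.0
top [(-2.0, 59.5, 93.5), (-6.0, 54.0, 98.0), (-10.0, 54.0, 96.0), (-14.0, 54.0, 94.0), (-18.0, 54.0, 92.0), (-22.0, 54.0, 91.0), (-26.0, 54.0, 89.5), (-30.0, 54.0, 88.0), (-34.0, 54.0, 87.0), (-38.0, 57.5, 85.5)]
top mid [(72.0, -16.5, 13.5), (56.0, -22.5, 24.0), (40.0, -23.0, 24.0), (24.0, -22.5, 24.0), (8.0, -23.0, 23.5), (-8.0, -23.0, 24.0), (-24.0, -23.0, 23.5), (-40.0, -23.0, 23.5), (-56.0, -17.5, 19.0), (-72.0, -17.5, 19.5)]
scene [(23.0, 88.5, 98.5), (19.0, 88.5, 99.5), (15.0, 88.5, 98.5), (11.0, 88.5, 99.0), (-12.0, 50.5, 97.5), (-16.0, 50.0, 99.0), (-20.0, 49.5, 99.0), (-24.0, 50.0, 99.0), (-28.0, 49.0, 99.0), (-32.0, 53.5, 99.0)]
scene mid [(73.0, -14.5, 15.0), (57.0, -21.0, 22.0), (41.0, -21.0, 22.0), (25.0, -21.5, 21.5), (9.0, -21.0, 21.5), (-7.0, -21.5, 21.5), (-23.0, -22.0, 21.0), (-39.0, -22.0, 21.0), (-55.0, -17.5, 15.5), (-71.0, -17.0, 15.0)]
t 14.43 at [0.4181 0.2564 0.0863] F [ 0.6 -1.1  0.1] open 0.0619 grip 0.0
turn (tool axes) [0.001 0.004 0.032]
shift now axes [-143.9 -439.5  -13.7]  after turn [-157.8 -434.7  -13.7]
```

Slot 1's plate is home: its front end is 35-38 mm out from the face, and I felt a hard stop at 16 N. The middle lane's plate is unmoved, so I'll go and press on it.

```bash
python3 -m pendant '[[[0,0,-25],[0,0,0.032],0],[[0,-20,0],[0,0,0],0],[[0,-35,0],[0,0,0],0],[[0,-35,0],[0,0,0],0],[[0,-35,0],[0,0,0],0],[[0,-35,0],[0,0,0],0],[[0,-35,0],[0,0,0],0],[[0,-35,0],[0,0,0],0],[[0,-35,0],[0,0,0],0],[[0,-35,0],[0,0,0],0],[[0,-35,0],[0,0,0],0],[[0,-35,0],[0,0,0],0]]'; python3 -m pendant '[[[0,-35,0],[0,0,0],0],[[0,-30,0],[0,0,0],0],[[-35,0,0],[0,0,0],0],[[-40,0,0],[0,0,0],0],[[-40,0,0],[0,0,0],0],[[-40,0,0],[0,0,0],0],[[0,0,0],[0,0,0],0],[[0,0,0],[0,0,0],0]]'
python3 - <<'E'
from h import *
to(obj(TRAY,TYAW,.027,.0005,.065),TYAW)
E
```

```text
t: 15.43
tool_pos: [0.4354, -0.1149, 0.1082]
tool_rot: [0.081, -3.139, -0.001]
contact_force: [1.5, 0.7, -0.4]
opening: -0.0001
grip_force: 0.0
t: 16.1
tool_pos: [0.5949, -0.1697, 0.1068]
tool_rot: [0.084, -3.136, -0.003]
contact_force: [-1.1, 0.0, -1.4]
opening: -0.0
grip_force: 0.0
t 16.1 at [ 0.5949 -0.1697  0.1068] F [-1.1  0.  -1.4] open -0.0 grip 0.0
turn (tool axes) [ 0.002 -0.004  0.001]
shift now axes [-3.7  0.1 41.8]  after turn [-3.5  0.2 41.8]
```

```bash
python3 -m pendant '[[[-3.5,0,20],[0,0,0],0],[[0,0,15],[0,0,0],0],[[0,0,5],[0,0,0],0],[[0,0,0],[0,0,0],0],[[0,0,0],[0,0,0],0]]'; python3 -m pendant '[[[0,0,1],[0,0,0],0],[[0,0,0],[0,0,0],0]]';python3 -m pendant '[[[0,0,1],[0,0,0],0],[[0,0,0],[0,0,0],0]]'
```

```text
t: 16.52
tool_pos: [0.5973, -0.1701, 0.0695]
tool_rot: [0.081, -3.14, -0.0]
contact_force: [-0.1, 0.2, -0.1]
opening: -0.0
grip_force: 0.0
t: 16.68
tool_pos: [0.5987, -0.1705, 0.0699]
tool_rot: [-0.082, 3.139, -0.001]
contact_force: [0.8, -0.7, -0.4]
opening: 0.0003
grip_force: 0.0
t: 16.85
tool_pos: [0.5985, -0.1703, 0.0683]
tool_rot: [-0.082, 3.14, -0.001]
contact_force: [0.6, 0.4, -0.0]
opening: -0.0001
grip_force: 0.0
```

```bash
python3 -m pendant '[[[0,0,3],[0,0,0],0],[[0,0,1],[0,0,0],0],[[0,0,0],[0,0,0],0]]'; python3 -m pendant '[[[0,0,1],[0,0,0],0],[[0,0,0],[0,0,0],0]]'; python3 -m pendant '[[[0,0,1],[0,0,0],0],[[0,0,0],[0,0,0],0]]'
```

```text
t: 17.1
tool_pos: [0.5981, -0.1701, 0.0632]
tool_rot: [0.082, -3.14, -0.0]
contact_force: [-0.1, -0.7, -0.4]
opening: 0.0
grip_force: 0.0
t: 17.27
tool_pos: [0.5985, -0.1703, 0.0631]
tool_rot: [-0.082, 3.14, -0.0]
contact_force: [-0.9, 1.2, 2.9]
opening: -0.0001
grip_force: 1.3
t: 17.43
tool_pos: [0.5989, -0.1705, 0.0631]
tool_rot: [-0.082, 3.139, -0.001]
contact_force: [-2.5, 0.7, 6.9]
opening: 0.0002
grip_force: 3.2
```

```bash
python3 -m pendant '[[[0,0,0.9],[0,0,0],0],[[2,0,0],[0,0,0],0],[[5,0,0],[0,0,0],0],[[8,0,0],[0,0,0],0],[[8,0,0],[0,0,0],0],[[8,0,0],[0,0,0],0],[[8,0,0],[0,0,0],0],[[8,0,0],[0,0,0],0],[[8,0,0],[0,0,0],0],[[8,0,0],[0,0,0],0],[[8,0,0],[0,0,0],0],[[5,0,0],[0,0,0],0]]'; python3 -m pendant '[[[2,0,0],[0,0,0],0],[[0,0,0],[0,0,0],0],[[0,0,-10],[0,0,0],0],[[0,0,-25],[0,0,0],0],[[0,0,-25],[0,0,0],0.3],[[0,0,0],[0,0,0],1],[[0,0,0],[0,0,0],1],[[0,0,0],[0,0,0],1],[[0,0,0],[0,0,0],1]]'
python3 - <<'E'
from h import *
to(obj(TRAY,TYAW,-.111,.0005,.042),TYAW)
for n in('top','scene'):
    o,g=brass(n,.063,TRAY,TYAW,-.15,.09,-.034,.034)
    print(n,[tuple(np.round(r,1).tolist()) for r in o[::-8]]); cv2.imwrite(f'pics/l_{n}.png',g)
E
```

```text
t: 18.43
tool_pos: [0.5241, -0.175, 0.0631]
tool_rot: [-0.081, 3.135, -0.004]
contact_force: [2.5, -0.1, 6.3]
opening: -0.0001
grip_force: 3.4
t: 19.18
tool_pos: [0.5193, -0.1737, 0.1191]
tool_rot: [0.082, -3.138, -0.002]
contact_force: [-0.1, 0.7, 0.1]
opening: 0.0607
grip_force: 0.0
t 19.18 at [ 0.5193 -0.1737  0.1191] F [-0.1  0.7  0.1] open 0.0607 grip 0.0
turn (tool axes) [ 0.001 -0.002 -0.   ]
shift now axes [58.6  0.1 77.3]  after turn [58.8  0.2 77.1]
top [(-110.0, -24.0, -14.0), (-102.0, -24.0, -0.5), (-94.0, -25.0, 13.5), (-86.0, -25.0, 24.0), (-78.0, -25.0, 24.0), (-70.0, -22.5, 24.0), (-62.0, -6.5, 24.5)]
scene [(-125.0, -22.0, 17.0), (-117.0, -24.0, 21.5), (-109.0, -24.0, 21.5), (-101.0, -23.5, 22.0), (-93.0, -24.5, 21.5), (-85.0, -24.0, 22.0), (-77.0, -24.0, 22.0), (-69.0, -23.5, 22.0), (-61.0, -24.0, 22.0), (-53.0, -23.5, 22.0), (-45.0, -24.0, 22.0), (-37.0, -23.5, 22.0), (-29.0, -24.0, 22.0), (-21.0, -23.5, 22.0), (-13.0, -23.5, 22.0), (-5.0, -23.5, 21.5), (3.0, -19.5, 16.0), (11.0, -19.5, 16.0), (19.0, -19.5, 16.0), (27.0, -19.0, 15.5), (35.0, -19.5, 15.5), (43.0, -19.5, 16.0)]
```

```bash
python3 -m pendant '[[[30,-1,0],[0,0,0],1],[[29,0,0],[0,0,0],1],[[0,0,0],[0,0,0],1],[[0,0,25],[0,0,0],1],[[0,0,25],[0,0,0],1],[[0,0,17],[0,0,0],1],[[0,0,9],[0,0,0],1],[[0,0,0],[0,0,0],1],[[0,0,0],[0,0,0],1]]'
python3 - <<'E'
from h import *
to(obj(TRAY,TYAW,-.111,-.0005,.042),TYAW)
E
python3 -m pendant '[[[0,0,0],[0,0,0],1],[[0,0,0],[0,0,0],0.3],[[0,0,0],[0,0,0],0.3],[[0,0,0],[0,0,0],0.3],[[0,0,0],[0,0,0],0.3],[[0,0,0],[0,0,0],0.3],[[0,0,0],[0,0,0],0.3]]' 60
```

```text
t: 20.03
tool_pos: [0.4615, -0.1782, 0.0445]
tool_rot: [0.082, -3.14, -0.001]
contact_force: [0.2, -0.3, -0.6]
opening: 0.0855
grip_force: 0.0
t 20.03 at [ 0.4615 -0.1782  0.0445] F [ 0.2 -0.3 -0.6] open 0.0855 grip 0.0
turn (tool axes) [ 0.001 -0.001 -0.   ]
shift now axes [0.8 0.7 2.5]  after turn [0.8 0.7 2.5]
t: 20.62
tool_pos: [0.462, -0.1786, 0.0454]
tool_rot: [-0.082, 3.139, -0.001]
contact_force: [-0.3, -0.4, 2.5]
opening: 0.0454
grip_force: 60.7
```

```bash
python3 -m pendant '[[[0,0,-5],[0,0,0],0.3],[[0,0,-15],[0,0,0],0.3],[[0,0,-20],[0,0,0],0.3],[[0,0,-20],[0,0,0],0.3],[[15,0,0],[0,0,0],0.3],[[25,0,0],[0,0,0],0.3],[[25,0,0],[0,0,0],0.3],[[25,0,0],[0,0,0],0.3],[[0,15,0],[0,0,-0.032],0.3],[[0,30,0],[0,0,0],0.3],[[0,30,0],[0,0,0],0.3],[[0,30,0],[0,0,0],0.3]]'
python3 - <<'E'
from h import *
to(obj(FACE,FYAW,-.130,.0005,.0364),FYAW)
E
```

```text
t: 21.62
tool_pos: [0.3624, -0.0774, 0.1044]
tool_rot: [0.129, -3.138, -0.001]
contact_force: [0.4, -0.1, -0.2]
opening: 0.0455
grip_force: 61.3
t 21.62 at [ 0.3624 -0.0774  0.1044] F [ 0.4 -0.1 -0.2] open 0.0455 grip 61.3
turn (tool axes) [ 0.    -0.001 -0.002]
shift now axes [-22.1 249.4  68.1]  after turn [-22.7 249.4  68. ]
```

```bash
python3 -m pendant '[[[-2.7,31,0],[0,0,0],0.3],[[-2.7,31,0],[0,0,0],0.3],[[-2.7,31,0],[0,0,0],0.3],[[-2.7,31,0],[0,0,0],0.3],[[-2.7,31,0],[0,0,0],0.3],[[-2.7,31,0],[0,0,0],0.3],[[-2.7,31,0],[0,0,0],0.3],[[-2.7,31,0],[0,0,0],0.3],[[0,0,20],[0,0,0],0.3],[[0,0,25],[0,0,0],0.3],[[0,0,20],[0,0,0],0.3],[[0,0,0],[0,0,0],0.3]]'
python3 - <<'E'
from h import *
to(obj(FACE,FYAW,-.130,.0005,.0364),FYAW)
E
```

```text
t: 22.62
tool_pos: [0.3597, 0.1698, 0.0353]
tool_rot: [0.133, -3.129, 0.003]
contact_force: [-0.8, 0.7, -1.1]
opening: 0.0454
grip_force: 61.5
t 22.62 at [0.3597 0.1698 0.0353] F [-0.8  0.7 -1.1] open 0.0454 grip 61.5
turn (tool axes) [-0.002 -0.01   0.   ]
shift now axes [-4.4  2.8 -1.2]  after turn [-4.4  2.8 -1.1]
```

```bash
python3 -m pendant '[[[-3,2.8,0],[0,0,0],0.3],[[0,0,0],[0,0,0],0.3],[[0,0,0],[0,0,0],0.3],[[0,0,0],[0,0,0],0.3]]'
python3 - <<'E'
from h import *
to(obj(FACE,FYAW,-.130,.0005,.0364),FYAW)
for n in('top','scene'):
    o,g=brass(n,.055,FACE,FYAW,-.15,.01,-.034,.034)
    print(n,[tuple(np.round(r,1).tolist()) for r in o[::6]])
E
```

```text
t: 22.95
tool_pos: [0.368, 0.1739, 0.0414]
tool_rot: [-0.132, 3.136, 0.001]
contact_force: [0.4, -1.0, -1.7]
opening: 0.0454
grip_force: 61.5
t 22.95 at [0.368  0.1739 0.0414] F [ 0.4 -1.  -1.7] open 0.0454 grip 61.5
turn (tool axes) [ 0.001  0.003 -0.001]
shift now axes [ 4.2 -0.5  5. ]  after turn [ 4.2 -0.5  5. ]
top [(-21.0, -17.0, 21.0), (-27.0, -21.0, 27.0), (-33.0, -21.0, 27.0), (-39.0, -21.5, 26.5), (-45.0, -21.5, 26.5), (-51.0, -21.5, 26.5), (-57.0, -22.0, 26.5), (-63.0, -22.0, 26.5), (-69.0, -22.0, 26.0), (-75.0, -22.0, -8.5)]
scene [(-21.0, -19.5, 7.0), (-27.0, -21.5, 28.5), (-33.0, -22.0, 28.5), (-39.0, -22.0, 28.5), (-45.0, -21.0, 28.0), (-51.0, -21.0, 27.5), (-57.0, -21.0, 27.5), (-63.0, -21.0, 27.5), (-69.0, -21.5, 27.5), (-75.0, -21.5, 27.5), (-81.0, -21.0, 27.5), (-87.0, -20.0, 27.0), (-93.0, -19.5, 27.0), (-99.0, -19.5, 27.0), (-105.0, -19.0, 27.0), (-111.0, -19.0, 26.5), (-117.0, -20.5, 26.5), (-123.0, -16.0, 24.5), (-129.0, -10.0, 24.5), (-135.0, -3.5, 24.5), (-141.0, 1.5, 25.5)]
```

```bash
python3 -m pendant '[[[0,-0.5,4.5],[0,0,0.02],0.3],[[0,0,0],[0,0,0],0.3],[[0,0,0],[0,0,0],0.3],[[0,0,0],[0,0,0],0.3],[[0,0,0],[0,0,0],0.3]]'
python3 - <<'E'
from h import *
to(obj(FACE,FYAW,-.130,.0005,.0364),FYAW)
for n in('top','scene'):
    o,g=brass(n,.055,FACE,FYAW,-.15,.01,-.034,.034)
    print(n,[tuple(np.round(r,1).tolist()) for r in o[::6]])
E
```

```text
t: 23.47
tool_pos: [0.3667, 0.1731, 0.0352]
tool_rot: [0.101, -3.14, 0.0]
contact_force: [0.2, -0.1, 0.1]
opening: 0.0456
grip_force: 61.5
t 23.47 at [0.3667 0.1731 0.0352] F [ 0.2 -0.1  0.1] open 0.0456 grip 61.5
turn (tool axes) [-0.   -0.   -0.02]
shift now axes [ 2.8  0.1 -1.2]  after turn [ 2.8  0.1 -1.2]
top [(-23.0, -21.0, 18.0), (-29.0, -24.5, 23.0), (-35.0, -24.5, 23.0), (-41.0, -24.5, 23.0), (-47.0, -24.5, 23.0), (-53.0, -24.5, 23.0), (-59.0, -24.5, 23.0), (-65.0, -24.5, 23.0), (-71.0, -24.5, 23.0), (-77.0, -24.5, -10.5)]
scene [(-18.0, -27.5, 14.0), (-24.0, -29.0, 19.5), (-30.0, -28.5, 19.0), (-36.0, -29.0, 19.0), (-42.0, -29.5, 19.5), (-48.0, -29.5, 19.5), (-54.0, -29.0, 19.5), (-60.0, -29.0, 19.5), (-66.0, -28.5, 19.5), (-72.0, -28.5, 20.0), (-78.0, -26.5, 20.0), (-84.0, -29.0, 20.0), (-90.0, -28.0, 20.0), (-96.0, -27.0, 20.0), (-102.0, -27.0, 20.0), (-108.0, -28.5, 20.5), (-114.0, -26.0, 18.5), (-120.0, -21.5, 18.0), (-126.0, -15.5, 18.0), (-132.0, -9.5, 18.0), (-138.0, -3.5, 19.5)]
```

```bash
python3 -m pendant '[[[-5,1.2,-0.8],[0,0,0],0.3],[[-8,0,0],[0,0,0],0.3],[[-8,0,0],[0,0,0],0.3],[[-8,0,0],[0,0,0],0.3],[[-6,0,0],[0,0,0],0.3],[[-4,0,0],[0,0,0],0.3],[[0,0,0],[0,0,0],0.3],[[0,0,0],[0,0,0],0.3]]'
python3 - <<'E'
from h import *
to(obj(FACE,FYAW,-.0195,.0005,.036),FYAW)
E
```

```text
t: 24.23
tool_pos: [0.4057, 0.1768, 0.0359]
tool_rot: [0.101, -3.139, 0.0]
contact_force: [0.2, -0.5, -1.0]
opening: 0.0455
grip_force: 61.5
t 24.23 at [0.4057 0.1768 0.0359] F [ 0.2 -0.5 -1. ] open 0.0455 grip 61.5
turn (tool axes) [-0.    -0.001 -0.021]
shift now axes [-68.6   1.2  -0.2]  after turn [-68.6  -0.2  -0.1]
```

```bash
python3 -m pendant '[[[-8,0.2,0],[0,0,0],0.3],[[-8,0.2,0],[0,0,0],0.3],[[-8,0.1,0],[0,0,0],0.3],[[-8,0.2,0],[0,0,0],0.3],[[0,0,0],[0,0,0],0.3]]'; python3 -m pendant '[[[-8,0.2,0],[0,0,0],0.3],[[-8,0.1,0],[0,0,0],0.3],[[-6,0.2,0],[0,0,0],0.3],[[-4,0,0],[0,0,0],0.3],[[0,0,0],[0,0,0],0.3]]'
python3 - <<'E'
from h import *
to(obj(FACE,FYAW,-.0195,.0005,.036),FYAW)
E
```

```text
t: 24.65
tool_pos: [0.4394, 0.1797, 0.0365]
tool_rot: [-0.1, 3.138, 0.0]
contact_force: [-0.0, 1.1, -0.6]
opening: 0.0455
grip_force: 61.5
t: 25.07
tool_pos: [0.4644, 0.1818, 0.0362]
tool_rot: [-0.1, 3.139, 0.0]
contact_force: [1.1, -0.1, 0.3]
opening: 0.0455
grip_force: 61.5
t 25.07 at [0.4644 0.1818 0.0362] F [ 1.1 -0.1  0.3] open 0.0455 grip 61.5
turn (tool axes) [ 0.     0.001 -0.021]
shift now axes [-9.7 -0.1  0.2]  after turn [-9.7 -0.3  0.2]
```

```bash
python3 -m pendant '[[[-4,0,0],[0,0,0],0.3],[[-3,0,0],[0,0,0],0.3],[[-2,0,0],[0,0,0],0.3],[[0,0,0],[0,0,0],0.3]]'; python3 -m pendant '[[[-1.5,0,0],[0,0,0],0.3],[[0,0,0],[0,0,0],0.3]]';  python3 -m pendant '[[[-1.5,0,0],[0,0,0],0.3],[[0,0,0],[0,0,0],0.3]]'
```

```text
t: 25.4
tool_pos: [0.4726, 0.1823, 0.036]
tool_rot: [-0.101, 3.14, 0.0]
contact_force: [0.2, 0.3, -0.4]
opening: 0.0454
grip_force: 61.5
t: 25.57
tool_pos: [0.4728, 0.1823, 0.0358]
tool_rot: [0.101, -3.137, 0.001]
contact_force: [-4.6, -0.2, 3.4]
opening: 0.0458
grip_force: 61.7
t: 25.73
tool_pos: [0.4728, 0.1823, 0.0355]
tool_rot: [0.101, -3.133, 0.001]
contact_force: [-10.3, -0.5, 6.5]
opening: 0.0457
grip_force: 62.0
```

```bash
python3 -m pendant '[[[-1.5,0,0],[0,0,0],0.3],[[0,0,0],[0,0,0],0.3]]'; python3 -m pendant '[[[3.2,0,0],[0,0,0],0.3],[[0,0,0],[0,0,0],0.3],[[0,0,0],[0,0,0],0.7],[[0,0,0],[0,0,0],0.7],[[0,0,0],[0,0,0],0.7],[[0,0,0],[0,0,0],0.7]]'; python3 -m pendant '[[[10,0,0],[0,0,0],0.7],[[20,0,0],[0,0,0],0.7],[[25,0,0],[0,0,0],0.7],[[10,0,-20],[0,0,0],0.7],[[0,0,-30],[0,0,0],0.7],[[0,0,-15],[0,0,0],0.7],[[0,0,0],[0,0,0],0]]'
python3 - <<'E'
from h import *
for n in('top','scene'):
    im=optics.get_image(n)
    for a,b in((.04,.115),(-.034,.034)):
        o,g=brass(n,.054,FACE,FYAW,-.06,.0,a,b,im=im[:,:,::-1]); print(n,[tuple(np.round(r,1).tolist()) for r in o[::5]])
    o,g=brass(n,.063,TRAY,TYAW,-.1,.09,-.106,-.038,im=im[:,:,::-1]); print(n,'right',[tuple(np.round(r,1).tolist()) for r in o[::12]])
    cv2.imwrite(f'pics/full_{n}.png',im[:,:,::-1])
to(obj(TRAY,TYAW,.027,-.071,.10),TYAW)
E
```

```text
t: 25.9
tool_pos: [0.4729, 0.1823, 0.0353]
tool_rot: [0.101, -3.129, 0.002]
contact_force: [-15.5, -1.5, 10.1]
opening: 0.0453
grip_force: 62.2
t: 26.4
tool_pos: [0.4743, 0.1825, 0.0363]
tool_rot: [-0.101, 3.139, 0.0]
contact_force: [0.5, 0.2, 0.7]
opening: 0.0596
grip_force: 0.0
t: 26.98
tool_pos: [0.411, 0.179, 0.1053]
tool_rot: [-0.101, 3.132, 0.003]
contact_force: [0.5, -0.6, 0.1]
opening: 0.0493
grip_force: 0.0
top [(-2.0, 59.0, 98.0), (-7.0, 54.0, 102.0), (-12.0, 54.0, 102.0), (-17.0, 74.5, 101.5)]
top [(-2.0, -20.5, 7.0), (-7.0, -24.5, 11.0), (-12.0, -24.0, 7.0), (-17.0, -23.5, 4.5), (-22.0, -24.0, -0.5), (-27.0, -24.0, -3.5), (-32.0, -24.0, -6.0), (-37.0, -23.0, -9.0)]
top right [(71.0, -88.0, -49.5), (59.0, -92.0, -45.5), (47.0, -92.0, -46.0), (35.0, -100.0, -46.0), (23.0, -100.0, -46.5), (11.0, -100.0, -46.5), (-1.0, -100.5, -46.5), (-13.0, -100.5, -47.0), (-25.0, -100.5, -47.0), (-37.0, -100.5, -47.0), (-49.0, -100.5, -46.5), (-61.0, -100.5, -44.5), (-73.0, -100.5, -44.5)]
scene [(-11.0, 54.0, 94.0), (-16.0, 51.0, 100.0), (-21.0, 50.5, 100.0), (-26.0, 51.0, 100.0), (-31.0, 51.0, 100.0), (-36.0, 63.0, 95.5)]
scene [(-11.0, -22.5, 17.5), (-16.0, -27.0, 22.0), (-21.0, -27.0, 22.0), (-26.0, -26.5, 21.5), (-31.0, -26.0, 22.0), (-36.0, -19.0, 18.0)]
scene right [(72.0, -89.5, -56.0), (60.0, -90.5, -47.5), (48.0, -100.0, -48.0), (36.0, -100.0, -48.5), (24.0, -100.0, -48.5), (12.0, -100.0, -48.5), (0.0, -100.0, -49.0), (-12.0, -100.5, -49.0), (-24.0, -100.0, -49.5), (-36.0, -100.5, -49.5), (-48.0, -100.5, -50.0), (-60.0, -100.5, -47.5), (-72.0, -98.5, -48.5)]
t 27.08 at [0.4088 0.1783 0.1014] F [ 0.1 -0.1 -1. ] open 0.0338 grip 0.0
turn (tool axes) [0.    0.002 0.012]
shift now axes [-166.  -430.7    1.6]  after turn [-171.1 -428.6    1.4]
```

Two plates are home, both with front ends at about -36 mm. The right lane's plate is unmoved: centre at y ≈ -70, front at x ≈ -50. I'll go and press on it.

```bash
python3 -m pendant '[[[0,-20,-5],[0,0,0.012],0],[[0,-35,0],[0,0,0],0],[[0,-35,0],[0,0,0],0],[[0,-35,0],[0,0,0],0],[[0,-35,0],[0,0,0],0],[[0,-35,0],[0,0,0],0],[[0,-35,0],[0,0,0],0],[[0,-35,0],[0,0,0],0],[[0,-35,0],[0,0,0],0],[[0,-35,0],[0,0,0],0],[[0,-35,0],[0,0,0],0],[[0,-35,0],[0,0,0],0]]'; python3 -m pendant '[[[-20,-25,0],[0,0,0],0],[[-38,0,0],[0,0,0],0],[[-38,0,0],[0,0,0],0],[[-38,0,0],[0,0,0],0],[[-38,0,0],[0,0,0],0],[[0,0,0],[0,0,0],0],[[0,0,0],[0,0,0],0],[[0,0,0],[0,0,0],0]]'
python3 - <<'E'
from h import *
to(obj(TRAY,TYAW,.027,-.0705,.065),TYAW)
E
```

```text
t: 28.08
tool_pos: [0.4287, -0.2272, 0.1038]
tool_rot: [0.081, -3.138, -0.004]
contact_force: [1.2, 0.9, 0.6]
opening: 0.0
grip_force: 0.0
t: 28.75
tool_pos: [0.6019, -0.2415, 0.1035]
tool_rot: [0.082, -3.137, -0.003]
contact_force: [0.5, -1.1, 0.5]
opening: -0.0001
grip_force: 0.0
t 28.75 at [ 0.6019 -0.2415  0.1035] F [ 0.5 -1.1  0.5] open -0.0001 grip 0.0
turn (tool axes) [ 0.002 -0.004  0.   ]
shift now axes [-0.5  1.1 38.5]  after turn [-0.3  1.2 38.5]
```

```bash
python3 -m pendant '[[[0,1,20],[0,0,0],0],[[0,0,15],[0,0,0],0],[[0,0,3],[0,0,0],0],[[0,0,0],[0,0,0],0],[[0,0,0],[0,0,0],0],[[0,0,0],[0,0,0],0]]'
python3 - <<'E'
from h import *
to(obj(TRAY,TYAW,.027,-.0705,.063),TYAW)
E
```

```text
t: 29.25
tool_pos: [0.6034, -0.2416, 0.069]
tool_rot: [-0.081, 3.139, -0.001]
contact_force: [-1.0, -0.1, -0.8]
opening: -0.0004
grip_force: 0.0
t 29.25 at [ 0.6034 -0.2416  0.069 ] F [-1.  -0.1 -0.8] open -0.0004 grip 0.0
turn (tool axes) [-0.001  0.001 -0.   ]
shift now axes [1.2 1.4 6. ]  after turn [1.2 1.4 6. ]
```

```bash
python3 -m pendant '[[[0,1,3],[0,0,0],0],[[0,0,2],[0,0,0],0],[[0,0,0],[0,0,0],0]]'; python3 -m pendant '[[[0,0,1],[0,0,0],0],[[0,0,0],[0,0,0],0]]'; python3 -m pendant '[[[0,0,1],[0,0,0],0],[[0,0,0],[0,0,0],0]]'
```

```text
t: 29.5
tool_pos: [0.6033, -0.2402, 0.0632]
tool_rot: [-0.082, 3.14, -0.0]
contact_force: [0.3, -0.2, 0.1]
opening: 0.0003
grip_force: 0.0
t: 29.67
tool_pos: [0.6036, -0.2404, 0.0631]
tool_rot: [-0.082, 3.14, -0.001]
contact_force: [-0.6, 0.7, 4.0]
opening: -0.0
grip_force: 2.2
t: 29.83
tool_pos: [0.6039, -0.2407, 0.063]
tool_rot: [-0.082, 3.139, -0.002]
contact_force: [-2.7, 1.0, 7.2]
opening: -0.0002
grip_force: 4.0
```

```bash
python3 -m pendant '[[[0,0,0.8],[0,0,0],0],[[2,0,0],[0,0,0],0],[[5,0,0],[0,0,0],0],[[8,0,0],[0,0,0],0],[[8,0,0],[0,0,0],0],[[8,0,0],[0,0,0],0],[[8,0,0],[0,0,0],0],[[8,0,0],[0,0,0],0],[[8,0,0],[0,0,0],0],[[8,0,0],[0,0,0],0],[[8,0,0],[0,0,0],0],[[5,0,0],[0,0,0],0]]'; python3 -m pendant '[[[2,0,0],[0,0,0],0],[[0,0,0],[0,0,0],0],[[0,0,-10],[0,0,0],0],[[0,0,-25],[0,0,0],0],[[0,0,-25],[0,0,0],0.3],[[0,0,0],[0,0,0],1],[[0,0,0],[0,0,0],1],[[0,0,0],[0,0,0],1],[[0,0,0],[0,0,0],1]]'
python3 - <<'E'
from h import *
to(obj(TRAY,TYAW,-.111,-.071,.043),TYAW)
for n in('top','scene'):
    o,g=brass(n,.063,TRAY,TYAW,-.15,.09,-.106,-.038)
    print(n,[tuple(np.round(r,1).tolist()) for r in o[::-8]]); cv2.imwrite(f'pics/l_{n}.png',g)
E
```

```text
t: 30.83
tool_pos: [0.5293, -0.2454, 0.0631]
tool_rot: [-0.081, 3.134, -0.005]
contact_force: [3.1, -0.8, 6.5]
opening: -0.0004
grip_force: 3.7
t: 31.58
tool_pos: [0.5243, -0.2437, 0.1186]
tool_rot: [0.082, -3.138, -0.002]
contact_force: [0.2, 0.2, 0.6]
opening: 0.0604
grip_force: 0.0
t 31.58 at [ 0.5243 -0.2437  0.1186] F [0.2 0.2 0.6] open 0.0604 grip 0.0
turn (tool axes) [ 0.002 -0.002 -0.   ]
shift now axes [59.9 -1.3 75.8]  after turn [60.1 -1.2 75.6]
top [(-83.0, -95.5, -85.5), (-75.0, -100.5, -74.0), (-67.0, -100.5, -60.0), (-59.0, -89.0, -62.0), (-17.0, -56.5, -45.5), (-9.0, -62.5, -44.5), (-1.0, -68.0, -43.5), (7.0, -70.5, -43.0), (15.0, -74.0, -43.0), (23.0, -75.5, -43.0), (31.0, -77.0, -43.0), (39.0, -81.5, -43.0)]
scene [(-126.0, -92.0, -51.5), (-118.0, -94.5, -50.0), (-110.0, -94.5, -50.0), (-102.0, -94.0, -49.5), (-94.0, -94.0, -49.5), (-86.0, -94.0, -49.0), (-78.0, -93.5, -49.0), (-70.0, -101.5, -49.0), (-62.0, -101.5, -48.5), (-54.0, -101.5, -48.5), (-46.0, -101.0, -48.5), (-38.0, -101.5, -48.0), (-30.0, -101.5, -48.0), (-22.0, -101.0, -48.0), (-14.0, -101.5, -48.0), (-6.0, -101.0, -47.5), (2.0, -101.5, -47.0), (10.0, -101.0, -47.0), (18.0, -101.0, -46.5), (26.0, -101.5, -46.5), (34.0, -101.0, -46.5), (42.0, -101.0, -46.5)]
```

```bash
python3 -m pendant '[[[30,-1.8,0],[0,0,0],1],[[30,0,0],[0,0,0],1],[[0,0,0],[0,0,-0.02],1],[[0,0,25],[0,0,0],1],[[0,0,25],[0,0,0],1],[[0,0,17],[0,0,0],1],[[0,0,9],[0,0,0],1],[[0,0,0],[0,0,0],1],[[0,0,0],[0,0,0],1],[[0,0,0],[0,0,0],1]]'
python3 - <<'E'
from h import *
to(obj(TRAY,TYAW,-.112,-.0716,.043),TYAW+.02)
E
python3 -m pendant '[[[0,0,0],[0,0,0],0.3],[[0,0,0],[0,0,0],0.3],[[0,0,0],[0,0,0],0.3],[[0,0,0],[0,0,0],0.3],[[0,0,0],[0,0,0],0.3],[[0,0,0],[0,0,0],0.3]]' 60
```

```text
t: 32.52
tool_pos: [0.4664, -0.2497, 0.0454]
tool_rot: [-0.114, 3.138, -0.002]
contact_force: [0.7, -0.1, 0.2]
opening: 0.0851
grip_force: 0.0
t 32.52 at [ 0.4664 -0.2497  0.0454] F [ 0.7 -0.1  0.2] open 0.0851 grip 0.0
turn (tool axes) [-0.001  0.001  0.   ]
shift now axes [2.9 1.3 2.4]  after turn [2.9 1.3 2.4]
t: 33.02
tool_pos: [0.4659, -0.2496, 0.0449]
tool_rot: [-0.113, 3.138, -0.001]
contact_force: [-0.1, -0.0, 3.7]
opening: 0.0455
grip_force: 60.7
```

```bash
python3 -m pendant '[[[0,0,-5],[0,0,0],0.3],[[0,0,-15],[0,0,0],0.3],[[0,0,-20],[0,0,0],0.3],[[0,0,-20],[0,0,0],0.3],[[15,0,0],[0,0,0],0.3],[[25,0,0],[0,0,0],0.3],[[25,0,0],[0,0,0],0.3],[[25,0,0],[0,0,0],0.3],[[0,15,0],[0,0,-0.013],0.3],[[0,30,0],[0,0,0],0.3],[[0,30,0],[0,0,0],0.3],[[0,30,0],[0,0,0],0.3]]'
python3 - <<'E'
from h import *
to(obj(FACE,FYAW,-.130,-.0775,.0359),FYAW)
E
```

```text
t: 34.02
tool_pos: [0.366, -0.15, 0.1039]
tool_rot: [0.131, -3.138, -0.001]
contact_force: [0.3, 0.8, -0.2]
opening: 0.0453
grip_force: 61.4
t 34.02 at [ 0.366  -0.15    0.1039] F [ 0.3  0.8 -0.2] open 0.0453 grip 61.4
turn (tool axes) [ 0.001 -0.001 -0.001]
shift now axes [-25.  244.   68.1]  after turn [-25.2 244.   68. ]
```

```bash
python3 -m pendant '[[[-3,31,0],[0,0,0],0.3],[[-3,31,0],[0,0,0],0.3],[[-3,31,0],[0,0,0],0.3],[[-3,31,0],[0,0,0],0.3],[[-3,31,0],[0,0,0],0.3],[[-3,31,0],[0,0,0],0.3],[[-3,31,0],[0,0,0],0.3],[[-3,28,0],[0,0,0],0.3],[[0,0,0],[0,0,0],0.3],[[0,0,0],[0,0,0],0.3],[[0,0,0],[0,0,0],0.3]]'
python3 - <<'E'
from h import *
to(obj(FACE,FYAW,-.130,-.0775,.0359),FYAW)
print('reel',cast('top',[[313,304]],.03))
E
```

```text
t: 34.93
tool_pos: [0.3696, 0.0948, 0.1039]
tool_rot: [0.134, -3.138, 0.001]
contact_force: [-0.1, -0.3, -0.6]
opening: 0.0456
grip_force: 61.5
t 34.93 at [0.3696 0.0948 0.1039] F [-0.1 -0.3 -0.6] open 0.0456 grip 61.5
turn (tool axes) [-0.    -0.001  0.001]
shift now axes [-1.   0.4 68. ]  after turn [-1.   0.4 68. ]
reel [[0.42358732 0.02043897 0.03      ]]
```

```bash
python3 -m pendant '[[[0,0,20],[0,0,0],0.3],[[0,0,25],[0,0,0],0.3],[[0,0,18],[0,0,0],0.3],[[0,0,4.5],[0,0,0],0.3],[[0,0,0],[0,0,0],0.3],[[0,0,0],[0,0,0],0.3],[[0,0,0],[0,0,0],0.3],[[0,0,0],[0,0,0],0.3],[[0,0,0],[0,0,0],0.3]]'
python3 - <<'E'
from h import *
to(obj(FACE,FYAW,-.130,-.0775,.0359),FYAW)
for n in('top','scene'):
    o,g=brass(n,.055,FACE,FYAW,-.15,.005,-.113,-.045)
    print(n,[tuple(np.round(r,1).tolist()) for r in o[::6]])
E
```

```text
t: 35.68
tool_pos: [0.371, 0.095, 0.0379]
tool_rot: [-0.133, 3.136, -0.0]
contact_force: [0.1, 0.5, -0.8]
opening: 0.0454
grip_force: 61.5
t 35.68 at [0.371  0.095  0.0379] F [ 0.1  0.5 -0.8] open 0.0454 grip 61.5
turn (tool axes) [-0.     0.002  0.   ]
shift now axes [0.4 0.3 2. ]  after turn [0.4 0.3 2. ]
top [(-26.0, -96.0, -59.5), (-32.0, -100.0, -52.5), (-38.0, -100.5, -52.5), (-44.0, -100.5, -52.5), (-50.0, -100.5, -53.0), (-56.0, -100.5, -53.0), (-62.0, -101.0, -53.0), (-68.0, -101.0, -53.0), (-74.0, -101.0, -53.5), (-80.0, -102.5, -53.0), (-86.0, -100.5, -56.5)]
scene [(-23.0, -99.5, -80.5), (-29.0, -101.5, -54.5), (-35.0, -102.0, -54.0), (-41.0, -102.5, -54.0), (-47.0, -103.0, -54.0), (-53.0, -102.5, -54.0), (-59.0, -102.5, -54.0), (-65.0, -102.5, -54.0), (-71.0, -102.5, -54.0), (-77.0, -103.5, -54.0), (-83.0, -103.5, -54.5), (-89.0, -101.0, -54.5), (-95.0, -101.0, -55.0), (-101.0, -100.5, -55.0), (-107.0, -100.5, -55.5), (-113.0, -102.5, -54.5), (-119.0, -100.5, -56.0), (-125.0, -97.0, -57.0), (-131.0, -92.0, -56.5), (-137.0, -86.0, -57.0), (-143.0, -80.5, -55.5)]
```

```bash
python3 -m pendant '[[[-5,0,1.2],[0,0,0.014],0.3],[[-8,0.1,0],[0,0,0],0.3],[[-8,0.1,0],[0,0,0],0.3],[[-8,0.1,0],[0,0,0],0.3],[[-8,0.1,0],[0,0,0],0.3],[[-4,0.1,0],[0,0,0],0.3],[[0,0,0],[0,0,0],0.3],[[0,0,0],[0,0,0],0.3]]'
python3 - <<'E'
from h import *
to(obj(FACE,FYAW,-.017,-.0775,.036),FYAW)
E
```

```text
t: 36.45
tool_pos: [0.4109, 0.0986, 0.0354]
tool_rot: [0.112, -3.139, 0.0]
contact_force: [0.3, 0.2, -0.7]
opening: 0.0455
grip_force: 61.5
t 36.45 at [0.4109 0.0986 0.0354] F [ 0.3  0.2 -0.7] open 0.0455 grip 61.5
turn (tool axes) [-0.    -0.001 -0.013]
shift now axes [-72.4   1.1  -0.6]  after turn [-72.5   0.1  -0.6]
```

```bash
python3 -m pendant '[[[-8,0.1,-0.4],[0,0,0],0.3],[[-8,0.2,0],[0,0,0],0.3],[[-8,0.1,0],[0,0,0],0.3],[[-8,0.1,0],[0,0,0],0.3],[[0,0,0],[0,0,0],0.3]]'; python3 -m pendant '[[[-8,0.2,0],[0,0,0],0.3],[[-8,0.1,0],[0,0,0],0.3],[[-6,0.1,0],[0,0,0],0.3],[[-6,0.1,0],[0,0,0],0.3],[[0,0,0],[0,0,0],0.3]]'
python3 - <<'E'
from h import *
to(obj(FACE,FYAW,-.017,-.0775,.036),FYAW)
E
```

```text
t: 36.87
tool_pos: [0.4447, 0.1014, 0.0365]
tool_rot: [-0.112, 3.138, 0.0]
contact_force: [-0.1, 1.6, -0.4]
opening: 0.0454
grip_force: 61.5
t: 37.28
tool_pos: [0.4719, 0.1039, 0.0362]
tool_rot: [-0.112, 3.139, 0.0]
contact_force: [-0.3, 0.9, -0.6]
opening: 0.0454
grip_force: 61.5
t 37.28 at [0.4719 0.1039 0.0362] F [-0.3  0.9 -0.6] open 0.0454 grip 61.5
turn (tool axes) [-0.     0.001 -0.014]
shift now axes [-11.2   0.1   0.2]  after turn [-11.2  -0.    0.2]
```

```bash
python3 -m pendant '[[[-4,0,0],[0,0,0],0.3],[[-4,0,0],[0,0,0],0.3],[[-2,0,0],[0,0,0],0.3],[[0,0,0],[0,0,0],0.3]]'; python3 -m pendant '[[[-1.5,0,0],[0,0,0],0.3],[[0,0,0],[0,0,0],0.3]]';  python3 -m pendant '[[[-1.5,0,0],[0,0,0],0.3],[[0,0,0],[0,0,0],0.3]]'
```

```text
t: 37.62
tool_pos: [0.4802, 0.1046, 0.0356]
tool_rot: [0.112, -3.138, 0.0]
contact_force: [-0.6, -0.2, -1.2]
opening: 0.046
grip_force: 61.5
t: 37.78
tool_pos: [0.4803, 0.1046, 0.0353]
tool_rot: [0.112, -3.135, 0.0]
contact_force: [-6.5, -0.2, 2.6]
opening: 0.0452
grip_force: 61.7
t: 37.95
tool_pos: [0.4803, 0.1046, 0.0351]
tool_rot: [0.112, -3.131, 0.001]
contact_force: [-12.2, -0.9, 7.1]
opening: 0.0458
grip_force: 61.9
```

```bash
python3 -m pendant '[[[-1,0,0],[0,0,0],0.3],[[0,0,0],[0,0,0],0.3]]'; python3 -m pendant '[[[3.2,0,0],[0,0,0],0.3],[[0,0,0],[0,0,0],0.3],[[0,0,0],[0,0,0],0.66],[[0,0,0],[0,0,0],0.66],[[0,0,0],[0,0,0],0.66],[[0,0,0],[0,0,0],0.66]]'; python3 -m pendant '[[[10,0,0],[0,0,0],0.66],[[20,0,0],[0,0,0],0.66],[[25,0,0],[0,0,0],0.66],[[10,0,-20],[0,0,0],0.66],[[0,0,-40],[0,0,0],0.66],[[0,0,-40],[0,0,0],0.66],[[0,0,-40],[0,0,0],0],[[0,0,-30],[0,0,0],0],[[30,0,0],[0,0,0],0],[[0,0,0],[0,0,0],0],[[0,0,0],[0,0,0],0]]'
python3 - <<'E'
from h import *
for n in('top','scene'):
    im=optics.get_image(n)
    for a,b in((.04,.115),(-.034,.034),(-.113,-.045)):
        o,g=brass(n,.054,FACE,FYAW,-.06,.0,a,b,im=im[:,:,::-1]); print(n,[tuple(np.round(r,1).tolist()) for r in o[::5]],o[-1] if len(o) else 0)
    cv2.imwrite(f'pics/e_{n}.png',im[:,:,::-1])
    if n=='scene': cv2.imwrite('pics/v3.png',cv2.resize(im[140:400,170:470,::-1],(690,598)))
# lever ball by two views
P=[]
for n in('top','scene'):
    im=cv2.imread(f'pics/e_{n}.png'); p=project(n,[obj(FACE,FYAW,.0816,.02,.16)])[0]
    h=cv2.cvtColor(im,cv2.COLOR_BGR2HSV);m=cv2.inRange(h,(0,150,80),(6,255,255))|cv2.inRange(h,(174,150,80),(180,255,255))
    yy,xx=np.where(m); k=(abs(xx-p[0])<20)&(abs(yy-p[1])<20); uv=[xx[k].mean(),yy[k].mean()]
    a=cast(n,[uv],.16)[0];b=cast(n,[uv],.10)[0];P.append((a,b-a));print(n,p,uv,k.sum())
(a,da),(b,db)=P
s=np.linalg.lstsq(np.c_[da,-db],b-a,rcond=None)[0];q1=a+s[0]*da;q2=b+s[1]*db;q=(q1+q2)/2
d=q[:2]-FACE;c,sn=np.cos(FYAW),np.sin(FYAW);print('ball',q,'gap',np.linalg.norm(q1-q2),'local from face',d[0]*c+d[1]*sn,-d[0]*sn+d[1]*c)
to(q,FYAW)
E
```

```text
t: 38.12
tool_pos: [0.4803, 0.1046, 0.0349]
tool_rot: [0.112, -3.128, 0.001]
contact_force: [-14.3, -1.0, 9.2]
opening: 0.0459
grip_force: 62.1
t: 38.62
tool_pos: [0.4822, 0.1046, 0.0364]
tool_rot: [-0.112, 3.138, 0.0]
contact_force: [0.3, 0.2, 0.1]
opening: 0.0563
grip_force: 0.0
t: 39.53
tool_pos: [0.3859, 0.0979, 0.2061]
tool_rot: [-0.112, 3.138, 0.0]
contact_force: [-0.3, 0.8, 0.1]
opening: 0.0
grip_force: 0.0
top [(-2.0, 59.0, 98.0), (-7.0, 54.0, 102.0), (-12.0, 54.0, 102.0), (-17.0, 54.5, 102.0), (-22.0, 54.0, 101.5), (-27.0, 54.0, 102.0), (-32.0, 54.0, 101.5), (-37.0, 55.5, 100.5), (-42.0, 60.5, 79.5)] [-42.   60.5  79.5]
top [(-2.0, -20.0, 19.0), (-7.0, -24.0, 24.0), (-12.0, -24.0, 24.5), (-17.0, -24.0, 24.0), (-22.0, -24.0, 24.0), (-27.0, -24.0, 24.0), (-32.0, -24.0, 24.0), (-37.0, -23.0, 22.5)] [-39. -18.  20.]
top [(-2.0, -98.0, -58.0), (-7.0, -101.5, -53.5), (-12.0, -101.5, -53.5), (-17.0, -102.0, -53.5), (-22.0, -102.0, -54.0), (-27.0, -101.5, -54.5), (-32.0, -102.0, -54.5), (-37.0, -100.5, -55.5)] [-39.  -96.  -59.5]
scene [(-11.0, 54.0, 94.0), (-16.0, 51.0, 100.0), (-2
[... 212 characters left out ...]
, 22.0), (-36.0, -18.5, 18.0)] [-36.  -18.5  18. ]
scene [(-10.0, -89.5, -68.0), (-15.0, -104.0, -56.5), (-20.0, -104.0, -56.0), (-25.0, -103.5, -56.0), (-30.0, -105.0, -56.0), (-35.0, -99.0, -58.0)] [-36.  -84.  -60.5]
top [229.72649269 240.44483329] [np.float64(237.59375), np.float64(239.734375)] 64
scene [388.41263748 185.92639878] [np.float64(383.8), np.float64(189.2421052631579)] 95
ball [0.57442859 0.19164795 0.16099951] gap 0.0009067120325516421 local from face 0.08132770550794795 0.001276471394698788
t 39.63 at [0.3862 0.0978 0.205 ] F [-0.1 -0.7  0. ] open 0.0002 grip 0.0
turn (tool axes) [-0.    -0.001 -0.013]
shift now axes [-194.4   80.2   43.9]  after turn [-195.5   77.6   44. ]
```

View pics/v3.png

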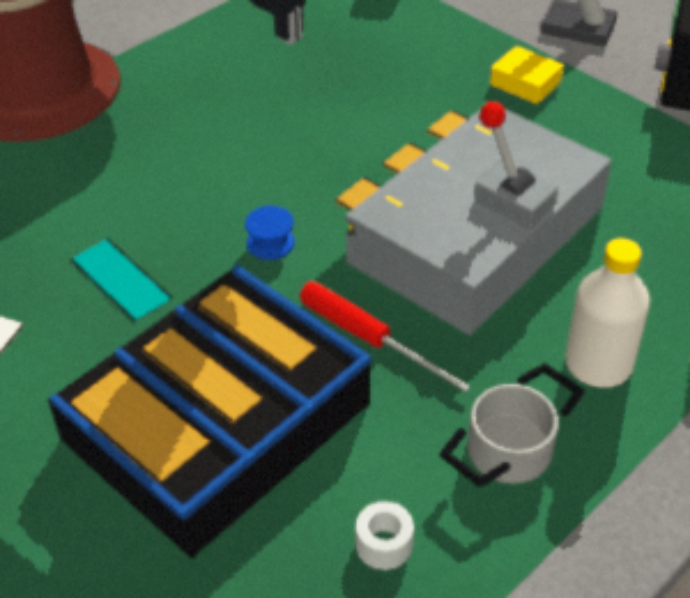

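All three plates are home side by side at (360,190), (407,157) and (448,124) in the crop, and the tray holds only the two narrows and the wide. The lever ball is at (492,115). It triangulates to 81 mm behind the face and z 161, as expected. Now the lever.

```bash
python3 -m pendant '[[[0,26,0],[0,0,-0.013],0],[[0,26,0],[0,0,0],0],[[0,25.6,0],[0,0,0],0],[[-30,0,0],[0,0,0],0],[[-40,0,0],[0,0,0],0],[[-40,0,0],[0,0,0],0],[[-30,0,0],[0,0,0],0],[[-15,0,0],[0,0,0],0],[[0,0,0],[0,0,0],0],[[0,0,30],[0,0,0],0],[[0,0,20],[0,0,0],0],[[0,0,0],[0,0,0],0]]'
python3 - <<'E'
from h import *
to(obj(FACE,FYAW,.045,.0013,.150),FYAW)
E
```

```text
t: 40.63
tool_pos: [0.5307, 0.1874, 0.1493]
tool_rot: [0.132, -3.127, 0.003]
contact_force: [0.3, 0.0, -1.3]
opening: 0.0002
grip_force: 0.0
t 40.63 at [0.5307 0.1874 0.1493] F [ 0.3  0.  -1.3] open 0.0002 grip 0.0
turn (tool axes) [-0.001 -0.012 -0.   ]
shift now axes [-7.5  0.5 -0.8]  after turn [-7.6  0.5 -0.7]
```

```bash
python3 -m pendant '[[[-8,0,0],[0,0,0],0],[[-8,0,0],[0,0,0],0],[[-8,0,0],[0,0,0],0],[[-8,0,0],[0,0,0],0],[[-8,0,0],[0,0,0],0],[[0,0,0],[0,0,0],0]]'; python3 -m pendant '[[[-8,0,0],[0,0,0],0],[[-8,0,0],[0,0,0],0],[[-8,0,0],[0,0,0],0],[[-8,0,0],[0,0,0],0],[[-8,0,0],[0,0,0],0],[[0,0,0],[0,0,0],0]]'; python3 -m pendant '[[[-5,0,0],[0,0,0],0],[[-5,0,0],[0,0,0],0],[[0,0,0],[0,0,0],0]]'
python3 - <<'E'
from h import *
to(obj(FACE,FYAW,.134,.0013,.150),FYAW)
E
```

```text
t: 41.13
tool_pos: [0.577, 0.1917, 0.1571]
tool_rot: [-0.131, 3.136, 0.001]
contact_force: [-0.4, 0.4, 0.8]
opening: -0.0
grip_force: 0.0
t: 41.63
tool_pos: [0.616, 0.1949, 0.1557]
tool_rot: [-0.132, 3.138, -0.0]
contact_force: [-0.5, -0.4, 0.2]
opening: -0.0001
grip_force: 0.0
t: 41.88
tool_pos: [0.6252, 0.1958, 0.1558]
tool_rot: [-0.132, 3.138, 0.0]
contact_force: [-0.2, 1.2, -0.9]
opening: -0.0003
grip_force: 0.0
t 41.88 at [0.6252 0.1958 0.1558] F [-0.2  1.2 -0.9] open -0.0003 grip 0.0
turn (tool axes) [ 0.     0.    -0.001]
shift now axes [-1.7  0.2  5.8]  after turn [-1.7  0.2  5.8]
```

```bash
python3 -m pendant '[[[-4,0,0],[0,0,0],0],[[-2,0,0],[0,0,0],0],[[0,0,0],[0,0,0],0]]'; python3 -m pendant '[[[-2,0,0],[0,0,0],0],[[0,0,0],[0,0,0],0]]';python3 -m pendant '[[[-2,0,0],[0,0,0],0],[[0,0,0],[0,0,0],0]]'
python3 - <<'E'
from h import *
a=optics.get_image('scene');b=optics.get_image('top')
cv2.imwrite('pics/v4.png',np.hstack([cv2.resize(a[120:280,300:460,::-1],(400,400)),cv2.resize(b[160:320,170:330,::-1],(400,400))]))
E
```

```text
t: 42.13
tool_pos: [0.6274, 0.1961, 0.1556]
tool_rot: [0.132, -3.129, 0.001]
contact_force: [-12.6, -2.3, 5.4]
opening: -0.0004
grip_force: 6.4
t: 42.3
tool_pos: [0.6276, 0.1962, 0.1555]
tool_rot: [0.133, -3.124, 0.002]
contact_force: [-17.9, -2.9, 8.5]
opening: 0.0
grip_force: 9.5
t: 42.47
tool_pos: [0.6278, 0.1962, 0.1555]
tool_rot: [0.133, -3.12, 0.003]
contact_force: [-25.6, -4.9, 12.8]
opening: 0.0001
grip_force: 12.9
```

View pics/v4.png

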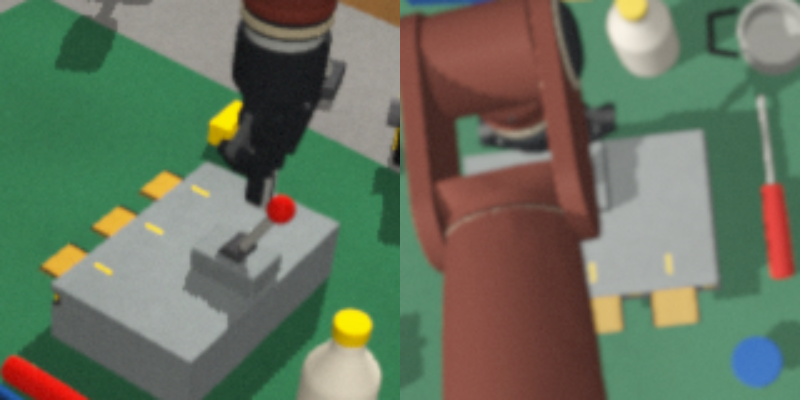

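The lever is thrown over: the ball in the scene crop is at (280,208) beyond its block, with a hard stop at 25 N. I'll back off, then verify.

```bash
python3 -m pendant '[[[10,0,0],[0,0,0],0],[[25,0,0],[0,0,0],0],[[20,0,-20],[0,0,0],0],[[0,0,-35],[0,0,0],0],[[40,0,0],[0,0,0],0],[[40,0,0],[0,0,0],0],[[40,0,0],[0,0,0],0],[[30,0,0],[0,0,0],0],[[0,0,0],[0,0,0],0],[[0,0,0],[0,0,0],0],[[0,0,0],[0,0,0],0],[[0,0,0],[0,0,0],0]]'
python3 - <<'E'
from h import *
P=[]
for n in('top','scene'):
    im=np.ascontiguousarray(optics.get_image(n)[:,:,::-1]); p=project(n,[obj(FACE,FYAW,.158,.001,.16)])[0]
    h=cv2.cvtColor(im,cv2.COLOR_BGR2HSV);m=cv2.inRange(h,(0,150,80),(6,255,255))|cv2.inRange(h,(174,150,80),(180,255,255))
    yy,xx=np.where(m); k=(abs(xx-p[0])<14)&(abs(yy-p[1])<14); uv=[xx[k].mean(),yy[k].mean()]
    a=cast(n,[uv],.16)[0];b=cast(n,[uv],.10)[0];P.append((a,b-a));print(n,p,uv,k.sum())
    for y0,y1 in((.04,.115),(-.034,.034),(-.113,-.045)):
        o,g=brass(n,.054,FACE,FYAW,-.06,.0,y0,y1,im=im); print(o[-1] if len(o) else 0)
    cv2.imwrite(f'pics/f_{n}.png',im)
(a,da),(b,db)=P
s=np.linalg.lstsq(np.c_[da,-db],b-a,rcond=None)[0];q=(a+s[0]*da+b+s[1]*db)/2
d=q[:2]-FACE;c,sn=np.cos(FYAW),np.sin(FYAW);print('ball',q,'from face',d[0]*c+d[1]*sn,-d[0]*sn+d[1]*c, 'angle',np.arctan2(d[0]*c+d[1]*sn-.12,q[2]-.09))
E
```

```text
t: 43.57
tool_pos: [0.4315, 0.1795, 0.2115]
tool_rot: [-0.132, 3.137, 0.0]
contact_force: [0.6, -0.8, -0.6]
opening: 0.0003
grip_force: 0.0
top [235.17891179 208.36852513] [np.float64(234.9189189189189), np.float64(209.27027027027026)] 74
0
[-34.  -14.    6.5]
[-39.  -96.  -59.5]
scene [412.23346472 203.36104572] [np.float64(411.82474226804123), np.float64(203.20618556701032)] 97
[-36.   63.   95.5]
[-36.  -19.   17.5]
[-36.  -86.5 -60. ]
ball [0.64902551 0.19879215 0.15884208] from face 0.1562615603757818 0.0020881116877899016 angle 0.4848064372152985
```

View pics/f_scene.png

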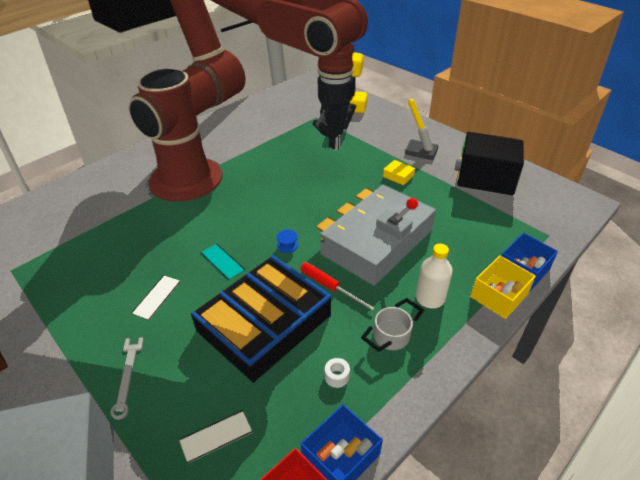

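The three plates are in slots at (327,225), (345,209) and (364,195). The lever is over, with its ball at (412,203), and the bystanders haven't moved. Handing in.

```bash
python3 -c "
from station import ctrl
print(ctrl.finish_job())"
```

```text
the job is handed in; nothing more can be done
None
```

I pushed all three 48 mm plates home in slots of their own, then threw the red lever over to its stop; the narrow and wide plates stayed in their lanes, the other things weren't touched, and I handed the job in at about 44 s (no verdict came back).

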